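Sort dosing pistons through the sloping gauge

TASK

Lift the gauge's hinged cover back until it rests on its stop, then try each of the three pistons from the low tray, foot first and without forcing it, in the gauge's sloping bore. Let every piston that slides through drop into the pan beneath, and put every one that sticks into the reject pan. Leave the cover open and all the other things on the counter undisturbed.

Things in the scene. Friction and masses are not known exactly. Their poses are not given: they have to be found in the camera images.
- gauge: fixed gauge stand, 210 x 106 mm, 205 mm high with the cover shut: a white plastic block (84 x 100 x 50 mm) with a sloping top face, on steel cheeks over a catch pan enclosed by steel walls and a wire guard, reached only through the block's bore. x points level away from the robot at yaw 0, z up. Origin on the counter straight under the centre of the bore's mouth
- gauge_mouth (a point): centre of the bore's mouth in the sloping top face, 180 mm above the counter. The round bore, 30.5 mm wide, 50 mm long, slightly chamfered, runs straight through the block square to that face, leaning 30 deg from vertical: the way in is (0.5, 0, -0.866) in the gauge's frame
- gauge_pan (a point): centre of the catch pan's floor (inside 200 x 98 mm, floor 4 mm above the counter) under the far side of the block; axes as the gauge's
- cover (a joint): hinged steel cover of the gauge, 85 x 94 x 3 mm, lying shut on the sloping top face over the bore. 0 = shut, grows as it lifts; it rests on its stop at 2.44 rad, leaning back 20 deg beyond upright. It falls shut if let go before upright (2.09 rad) and falls back to its stop beyond that
- cover_hinge (a point): middle of the cover's hinge line, which runs level along the gauge's y axis at the upper, far edge of the sloping face
- cover_knob (a point): centre of the cover's black grip: a short round bar, 18 mm in diameter and 26 mm long, parallel to the hinge line (pinched by its flat ends it can turn between the fingers), on an 8 mm post. With the cover shut it is 70 mm from the hinge line along the cover and 30 mm above it, square to the cover
- tray: fixed low steel tray, 260 x 100 mm, 20 mm high, floor and walls 4 mm thick, that holds the three pistons in a row along its long x axis; origin under its centre. It and the reject pan may stand on either side
- reject: fixed empty steel reject pan, 190 x 150 mm, 50 mm high, walls 4 mm; origin under its centre
- reject_in (a point): centre of the reject pan's inner floor, 4 mm above the counter
- piston_a: one of three lookalike pistons, 110 g, upright in the tray: white foot 28 mm wide, 45 high, with a steel grip stem 18 wide, 30 high. Origin at its underside's centre, z along its axis. A lock bar swivels in the foot: near the axis it is hidden; turned out its ends stand out up to 5 mm on both sides, 10 to 34 mm up, and such a piston enters 8 to 35 mm and sticks. None to all may stick
- piston_a_top (a point): centre of the top of that piston's stem, 75 mm above its underside
- piston_b: one of three lookalike pistons, 110 g, upright in the tray: white foot 28 mm wide, 45 high, with a steel grip stem 18 wide, 30 high. Origin at its underside's centre, z along its axis. A lock bar swivels in the foot: near the axis it is hidden; turned out its ends stand out up to 5 mm on both sides, 10 to 34 mm up, and such a piston enters 8 to 35 mm and sticks. None to all may stick
- piston_b_top (a point): centre of the top of that piston's stem, 75 mm above its underside
- piston_c: one of three lookalike pistons, 110 g, upright in the tray: white foot 28 mm wide, 45 high, with a steel grip stem 18 wide, 30 high. Origin at its underside's centre, z along its axis. A lock bar swivels in the foot: near the axis it is hidden; turned out its ends stand out up to 5 mm on both sides, 10 to 34 mm up, and such a piston enters 8 to 35 mm and sticks. None to all may stick
- piston_c_top (a point): centre of the top of that piston's stem, 75 mm above its underside
- seal_ring: black rubber ring, 26 mm wide, lying in the tray between the pistons; bystander, origin at its underside
- cup_a: white cup, 76 mm wide, 85 mm high; bystander, origin at its underside
- cup_b: white cup, 76 mm wide, 85 mm high; bystander, origin at its underside
- jar: amber glass jar, 64 mm wide, 90 mm high; bystander, origin at its underside
- shaker: steel can, 48 mm wide, 100 mm high; bystander, origin at its underside
- spoon: steel spoon, 170 mm long, lying on the counter at the right; bystander, origin at its underside
- brush: grey brush, 180 mm long, lying beyond the gauge; bystander, origin at its underside
There are look-alikes about, which are no part of the job. Leave any orange look-alike of the piston_c alone.

How it is judged:
On the way:
1. the gauge's cover rests open on its stop (value of joint cover above 2.35 rad), for 0.2 s.
At the end, for the whole second after the job is handed in: cover on its stop (over 2.35 rad); pistons with the lock bar in (angle under 56 deg) in the catch pan, stem top under 105 mm; those with it out (over 45 deg; between, either) in the reject pan (underside within its outline, under 45 mm up, stem top under 100 mm); all at rest (value of joint cover above 2.35 rad and ((z of bar_a_c0 in the frame of piston_a above 0.0273 m and x of piston_a in the frame of gauge_pan between -0.105 and 0.105 m and y of piston_a in the frame of gauge_pan between -0.053 and 0.053 m and x of piston_a_top in the frame of gauge_pan between -0.105 and 0.105 m and y of piston_a_top in the frame of gauge_pan between -0.053 and 0.053 m and height (world z) of piston_a_top below 0.105 m) or (z of bar_a_c0 in the frame of piston_a below 0.0287 m and x of piston_a in the frame of reject_in between -0.095 and 0.095 m and y of piston_a in the frame of reject_in between -0.075 and 0.075 m and height (world z) of piston_a below 0.045 m and height (world z) of piston_a_top below 0.1 m)) and ((z of bar_b_c0 in the frame of piston_b above 0.0273 m and x of piston_b in the frame of gauge_pan between -0.105 and 0.105 m and y of piston_b in the frame of gauge_pan between -0.053 and 0.053 m and x of piston_b_top in the frame of gauge_pan between -0.105 and 0.105 m and y of piston_b_top in the frame of gauge_pan between -0.053 and 0.053 m and height (world z) of piston_b_top below 0.105 m) or (z of bar_b_c0 in the frame of piston_b below 0.0287 m and x of piston_b in the frame of reject_in between -0.095 and 0.095 m and y of piston_b in the frame of reject_in between -0.075 and 0.075 m and height (world z) of piston_b below 0.045 m and height (world z) of piston_b_top below 0.1 m)) and ((z of bar_c_c0 in the frame of piston_c above 0.0273 m and x of piston_c in the frame of gauge_pan between -0.105 and 0.105 m and y of piston_c in the frame of gauge_pan between -0.053 and 0.053 m and x of piston_c_top in the frame of gauge_pan between -0.105 and 0.105 m and y of piston_c_top in the frame of gauge_pan between -0.053 and 0.053 m and height (world z) of piston_c_top below 0.105 m) or (z of bar_c_c0 in the frame of piston_c below 0.0287 m and x of piston_c in the frame of reject_in between -0.095 and 0.095 m and y of piston_c in the frame of reject_in between -0.075 and 0.075 m and height (world z) of piston_c below 0.045 m and height (world z) of piston_c_top below 0.1 m)) and linear speed of each of piston_a, piston_b, piston_c below 0.1 m/s); the robot touches nothing.
It fails at once if a piston is forced against the gauge with more than 60 N (contact force between any of piston_a, piston_b, piston_c and gauge above 60 N).
It fails at once if another thing on the counter is shifted by more than 40 mm (distance of any of seal_ring, cup_a, cup_b, jar, shaker, spoon, brush from where it was at the start of the episode above 0.04 m).
It also fails if it takes over 72 s, if anything falls off the work surface, if the arm or the gripper's body presses on something with over 40 N, if the wrist force passes 120 N, or if a joint passes its speed limit or range.

ROBOT

A 6-joint arm with a two-finger parallel gripper is mounted at the origin on the work surface. World frame = base frame: x ahead of the robot, y to its left, z up, the work surface at z = 0. Lengths are in m, angles in rad, forces in N, time in s.
With the tool pointing down it reaches from about 0.275 to 0.825 m from the base axis. Payload 4.9 kg.
Tool frame: the origin (TCP) lies midway between the tips of the shut fingers; the grasp point (between the pads) lies 19 mm behind it; x points along the fingers, y is the direction in which the jaws open and shut, and the axes are right-handed (so a half turn about x gives the same grasp; the last joint's range is limited). The gripper opens to 85 mm and grips with 20 to 120 N. Pads are 22 mm wide; open, the fingers measure 114 mm over their backs; the gripper's body (76 mm by 85 mm) begins 54 mm behind the grasp point. The pads swing forward as they close: fully open they stand 13 mm farther back than shut.
Start: joints at [1.181, 0.326, -0.193, 1.052, 0, 1.437], TCP at [0.139, 0.532, 0.197] pointing down, gripper open.
Joint ranges: [-2.65, 2.65], [-0.97, 1.79], [-1.3, 1.35], [-1.93, 2.1], [-1.47, 1.37], [-3.14, 3.14]. Speed limits (rad/s): [2.57, 2.57, 3.14, 3.14, 3.14, 3.14].

INTERFACE

Orientations are given as [roll, pitch, yaw] about the fixed x, y, z axes, in that order (R = Rz(yaw) Ry(pitch) Rx(roll)).
In Python, from workcell import get_state, cams, manip gives the robot as it stands.
- The arm moves only by the tool move_arm, never from a script. Its argument "motion" is a list of rows, each a list of 3 entries, a list of its own where there are three numbers: the shift along the tool's x, y, z in cm, then the turn about the tool's x in rad, then the closure, from -1 (fully open) to 1 (shut), so that 0 is half open. A call has 1 to 5 rows; each row is the pose to reach, as a shift and turn from the pose measured when the call began, along the tool's axes at that moment; what a row does not reach only later rows make up. A row lasts 1/8 s, in which the tool goes at most 62.5 mm and 10.7 degrees, less where a joint would pass 70% of its speed; a pose out of reach is approached as far as the arm can. A call with a gripper value outside its range is refused whole. The fingers move at their own pace and stop on an object; "grip_force" is the grip in N (left out, the last holds). Time passes only in rows, so rows that repeat a pose let the fingers close. It gives the time, the measured TCP pose, the force and the opening at its end, in the units of the state.
- get_state(): the state, without advancing time (a new reading comes with each control period).
- cams.camera(name): name is "scene" or "top" or "wrist"; returns a dict with "color" (384x512x3 uint8, red, green, blue), "intrinsics" (3x3 intrinsics, pixels), "pose" (4x4, takes a point from camera to world coordinates); the wrist camera has in their place "mount" (4x4, takes a point from camera to tool coordinates, whose origin is the TCP and whose axes are the tool frame's). Camera axes: x right, y up, looking along -z (the intrinsics and any distortion apply to the point x, -y, -z); pixel columns grow to the right and rows downward; lengths in m; the calibration is good to about 2 mm. A picture is of the moment at which its call begins: read the wrist's pose just before it. There is no depth.
- manip.close_job(): hands the job in, once; it reports no verdict.
Trained networks look in a picture, given as the dict that the camera call returned (one of the last four; its "shot" number tells which), for a name from the list of things; names that differ only in an ending like _2 or _b are one class to them, and where a whole thing is asked for, a point or a joint stands for the part that bears it (a point fixed in the world has none). Each returns a list of dicts, best first, with "p" (0 to 1); they miss things now and then, are a little off and sometimes report something else, mostly with a low value. They report only what shows in the picture. A call takes as long as a camera call. They do not tell look-alikes from the thing itself.
- cams.boxes_of(target, picture): "box" ([left, top, right, bottom] in pixels, round what is visible of it).
- cams.masks_of(target, picture): "region" (384x512 bool, what is visible of it) and "box" ([left, top, right, bottom] in pixels, round what is visible of it).
- cams.landmark_of(target, picture): "pixel" ([column, row] in pixels: a listed point, or the origin of a listed thing).
The state is a dict: "t": time; "joint_pos": joint angles; "dq": joint speeds; "tau": joint torques, N m; "ee_pos": TCP position; "ee_rot": TCP orientation; "ft_force": force on the tool from outside, world axes, zero at the start; "moment": the same for the moment, N m; "grip_width": finger opening in m.
Only numpy, scipy, OpenCV 4.12 (cv2) and the standard library are available. Lean on these libraries where they do the work, as an engineer would, in place of code of your own. Each camera call takes 0.05 s, during which the arm holds its last target.

## Working session

There is one attempt and no reset: what is moved stays moved. The work goes in short steps, Python scripts to look and compute and a tool call to move; the robot and the scene stay as the last step left them, time stands still between calls to the robot, and variables do not carry over. Pictures are saved under pics/ and viewed, and the job is handed in when it is done.

Besides the shell and the picture viewer there is one more tool, called after ">>>" as name([rows], argument=value, ...), one row to a line, values as JSON. move_arm: Moves the arm, as the interface text tells. Its arguments: {"type":"object","properties":{"motion":{"type":"array","items":{"type":"array"}},"grip_force":{"type":"number"}},"required":["motion"]}

```bash
ls; mkdir -p pics; cat > h.py <<'E'
import numpy as np, cv2
from workcell import get_state, cams, manip
from scipy.spatial.transform import Rotation as R
def T_tool(s):
    T=np.eye(4); T[:3,:3]=R.from_euler('xyz',s['ee_rot']).as_matrix(); T[:3,3]=s['ee_pos']; return T
def shot(name,fn=None):
    s=get_state(); p=cams.camera(name)
    P=p['pose'] if 'pose' in p else T_tool(s)@np.array(p['mount'])
    p['P']=np.array(P)
    if fn: cv2.imwrite('pics/'+fn+'.png',p['color'][:,:,::-1])
    return p
def ray(p,px):
    K=np.array(p['intrinsics']); d=np.linalg.inv(K)@np.array([px[0],px[1],1.])
    d=np.array([d[0],-d[1],-d[2]]); return p['P'][:3,3], p['P'][:3,:3]@d
def atz(p,px,z):
    o,d=ray(p,px); return o+d*(z-o[2])/d[2]
def proj(p,X):
    c=np.linalg.inv(p['P'])@np.append(X,1); K=np.array(p['intrinsics']); v=K@np.array([c[0],-c[1],-c[2]]); return v[:2]/v[2]
def tri(obs):
    A=np.zeros((3,3));b=np.zeros(3)
    for p,px in obs:
        o,d=ray(p,px); d=d/np.linalg.norm(d); M=np.eye(3)-np.outer(d,d); A+=M;b+=M@o
    X=np.linalg.solve(A,b); return X,[np.round(proj(p,X)-px,1) for p,px in obs]
E
python3 - <<'E'
from h import *
np.set_printoptions(precision=4,suppress=True)
s=get_state(); print(s)
for n in ['scene','top','wrist']:
    p=shot(n,n+'0')
    print(n,[k for k in p],p['P'])
    for t in ['gauge','gauge_mouth','cover_knob','cover_hinge','gauge_pan','tray','reject','reject_in','piston_a','piston_a_top','seal_ring','cup_a','jar','shaker','spoon','brush']:
        print(t,[(np.round(r['pixel']).tolist(),round(r['p'],2)) for r in cams.landmark_of(t,p)][:5])
E
```

```text
pics
{'t': 0.0, 'joint_pos': array([ 1.1808,  0.3269, -0.1936,  1.052 , -0.    ,  1.4366]), 'dq': array([ 0.0003,  0.0009, -0.0001, -0.0008,  0.0017,  0.0023]), 'tau': array([  0.0001, -44.3397,  26.244 ,   0.0153,  -0.0002,   0.    ]), 'ee_pos': array([0.1389, 0.5315, 0.196 ]), 'ee_rot': array([-1.701 ,  1.569 , -1.9568]), 'ft_force': array([ 1.0209,  0.1704, -0.2661]), 'moment': array([-0.021 , -0.0182, -0.0198]), 'grip_width': 0.0853924122247884}
scene ['color', 'intrinsics', 'pose', 'shot', 'P'] [[ 0.8798 -0.3718  0.296   0.9796]
 [ 0.4751  0.7069 -0.5241 -0.7661]
 [-0.0144  0.6017  0.7986  1.2986]
 [ 0.      0.      0.      1.    ]]
gauge [([250.0, 193.0], 0.63), ([230.0, 285.0], 0.49), ([276.0, 100.0], 0.3)]
gauge_mouth [([290.0, 147.0], 0.71), ([242.0, 160.0], 0.63)]
cover_knob [([232.0, 156.0], 0.75), ([127.0, 309.0], 0.54)]
cover_hinge [([226.0, 274.0], 0.67), ([206.0, 272.0], 0.62), ([251.0, 157.0], 0.57), ([277.0, 99.0], 0.33)]
gauge_pan [([270.0, 205.0], 0.79)]
tray [([208.0, 270.0], 0.62)]
reject [([287.0, 144.0], 0.89)]
reject_in [([290.0, 150.0], 0.87), ([214.0, 281.0]
[... 1119 characters left out ...]
41), ([312.0, 147.0], 0.24)]
piston_a_top [([313.0, 223.0], 0.53)]
seal_ring [([184.0, 209.0], 0.56)]
cup_a [([314.0, 150.0], 0.55), ([171.0, 153.0], 0.52)]
jar [([138.0, 242.0], 0.59)]
shaker [([366.0, 237.0], 0.73), ([316.0, 205.0], 0.29)]
spoon [([351.0, 196.0], 0.71)]
brush [([270.0, 139.0], 0.77)]
wrist ['color', 'intrinsics', 'mount', 'shot', 'P'] [[ 0.2536 -0.9193 -0.3009  0.0624]
 [ 0.9673  0.2414  0.0775  0.5516]
 [ 0.0014 -0.3107  0.9505  0.3733]
 [ 0.      0.      0.      1.    ]]
gauge []
gauge_mouth []
cover_knob []
cover_hinge []
gauge_pan []
tray []
reject []
reject_in []
piston_a []
piston_a_top []
seal_ring []
cup_a []
jar [([250.0, 287.0], 0.84)]
shaker []
spoon []
brush []
```

```bash
python3 - <<'E'
import cv2
a=cv2.imread('pics/scene0.png');b=cv2.imread('pics/top0.png')
cv2.imwrite('pics/scene0c.png',cv2.resize(a[80:340,90:400],None,fx=2.3,fy=2.3,interpolation=3))
cv2.imwrite('pics/top0c.png',cv2.resize(b[110:270,120:400],None,fx=2.8,fy=2.8,interpolation=3))
E
```

```text
(no output)
```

View pics/scene0c.png

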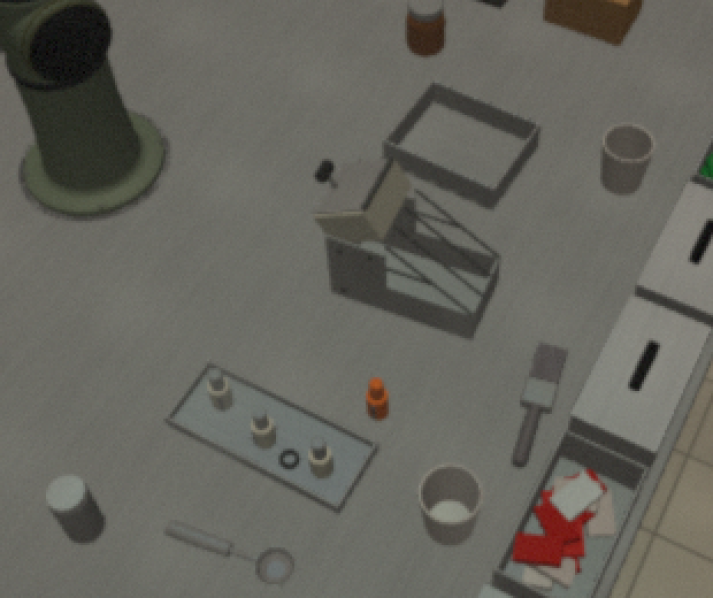

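View pics/top0c.png

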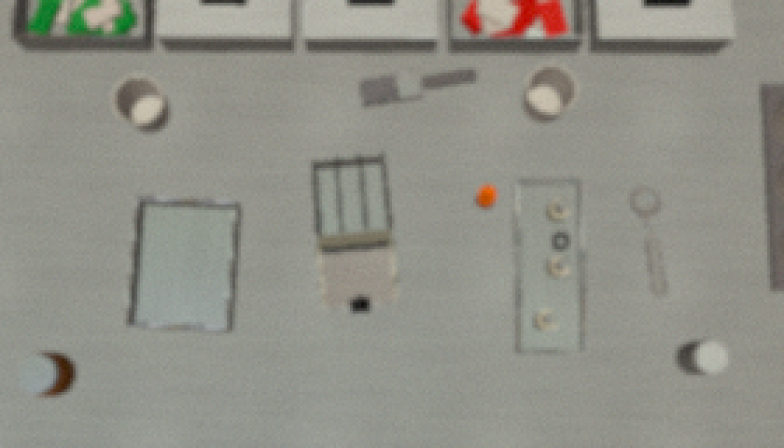

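View pics/wrist0.png

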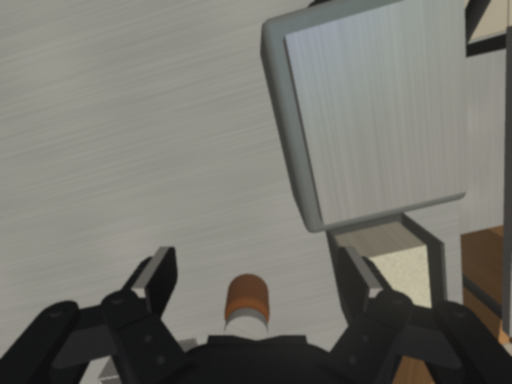

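```bash
python3 - <<'E'
from h import *
np.set_printoptions(precision=4,suppress=True)
p=shot('top'); q=shot('scene')
f=lambda c,r:(120+c/2.8,110+r/2.8)
g=lambda c,r:(90+c/2.3,80+r/2.3)
print(p['intrinsics'],q['intrinsics'])
print('knob',tri([(p,f(360,303)),(q,g(325,171))]))
for n,c,z in [('p1',(560,211),.075),('p2',(561,267),.075),('p3',(546,320),.075),('ring',(561,241),.004),('orange',(487,192),.075),
 ('t1',(517,181),.02),('t2',(581,181),.02),('t3',(581,350),.02),('t4',(518,350),.02),('r1',(138,200),.05),('r2',(240,205),.05),('r3',(231,328),.05),('r4',(130,324),.05),('shaker',(710,356),.1),('g far L',(315,163),.06),('g far R',(383,157),.06),('hL',(320,247),.21),('hR',(391,242),.21),('spoon',(645,195),0),('spoonend',(660,292),0)]:
    print(n,atz(p,f(*c),z))
for n,c,z in [('p1',(320,445),.075),('p2',(262,414),.075),('p3',(215,375),.075),('orange',(376,381),.075)]:
    print(n,atz(q,g(*c),z))
E
```

```text
[[364.4609   0.     252.8486]
 [  0.     364.4609 191.2498]
 [  0.       0.       1.    ]] [[486.5357   0.     265.707 ]
 [  0.     486.5357 185.7935]
 [  0.       0.       1.    ]]
knob (array([0.4247, 0.0121, 0.1975]), [array([-0., -0.]), array([-0.,  0.])])
p1 [ 0.5683 -0.2754  0.075 ]
p2 [ 0.4866 -0.275   0.075 ]
p3 [ 0.4105 -0.2519  0.075 ]
ring [ 0.5339 -0.2888  0.004 ]
orange [ 0.5959 -0.1698  0.075 ]
t1 [ 0.623  -0.2214  0.02  ]
t2 [ 0.6234 -0.3182  0.02  ]
t3 [ 0.3696 -0.3118  0.02  ]
t4 [ 0.3692 -0.2189  0.02  ]
r1 [0.5862 0.3439 0.05  ]
r2 [0.5794 0.1927 0.05  ]
r3 [0.3981 0.2015 0.05  ]
r4 [0.4032 0.3486 0.05  ]
shaker [ 0.36   -0.4756  0.1   ]
g far L [0.6411 0.082  0.06  ]
g far R [ 0.6505 -0.0184  0.06  ]
hL [0.497  0.0648 0.21  ]
hR [ 0.504  -0.0283  0.21  ]
spoon [ 0.606  -0.4194  0.    ]
spoonend [ 0.4576 -0.437   0.    ]
p1 [ 0.5809 -0.2786  0.075 ]
p2 [ 0.4961 -0.2759  0.075 ]
p3 [ 0.4137 -0.2571  0.075 ]
orange [ 0.5975 -0.1697  0.075 ]
```

```bash
cat >> h.py <<'E'
def plan(pts,s=None,unit=True):
    """pts list of (x,y,z,yaw of jaw axis mod pi). prints shift cm in current tool axes, turn"""
    s=s or get_state(); T=T_tool(s)
    ty=T[:3,1]; cur=np.arctan2(ty[1],ty[0])
    print('t',round(s['t'],2),'pos',np.round(s['ee_pos'],4),'jaw yaw',round(cur,3),'xaxis',np.round(T[:3,0],3),'q6',round(s['joint_pos'][5],2),'w',round(s['grip_width'],4),'F',np.round(s['ft_force'],1))
    for x,y,z,yaw in pts:
        d=T[:3,:3].T@(np.array([x,y,z])-s['ee_pos'])*100
        a=(yaw-cur+np.pi/2)%np.pi-np.pi/2
        # tool x points down: positive turn about tool x decreases yaw
        print('  shift',np.round(d,2),'turn',round(-a,3),'dist',round(np.linalg.norm(d),1))
E
python3 - <<'E'
from h import *
yaw=np.pi/2+0.085
plan([(.40,.012,.33,yaw)])
E
```

```text
t 2.65 pos [0.1391 0.5321 0.1968] jaw yaw 1.315 xaxis [ 0. -0. -1.] q6 1.44 w 0.0855 F [0.5 0.2 0.9]
  shift [-13.32 -43.72  38.4 ] turn -0.341 dist 59.7
```

>>> move_arm([
  [[-13.3,-10,9],-0.1,-1],
  [[-13.3,-43.7,38.4],-0.34,-1],
  [[-13.3,-43.7,38.4],-0.34,-1],
  [[-13.3,-43.7,38.4],-0.34,-1],
  [[-13.3,-43.7,38.4],-0.34,-1],
])

```text
t: 3.28
ee_pos: [0.2692, 0.2735, 0.2816]
ee_rot: [0.302, 1.57, 0.387]
ft_force: [1.3, 0.4, 0.5]
grip_width: 0.0851
```

```bash
python3 - <<'E'
from h import *
yaw=np.pi/2+0.085
plan([(.40,.012,.33,yaw)])
E
```

```text
t 3.27 pos [0.2692 0.2735 0.2816] jaw yaw 1.656 xaxis [ 0.001  0.    -1.   ] q6 0.52 w 0.0851 F [1.3 0.4 0.5]
  shift [ -4.83 -27.17  10.82] turn -0.0 dist 29.6
```

>>> move_arm([
  [[-4.8,-27.2,10.8],0,-1],
  [[-4.8,-27.2,10.8],0,-1],
  [[-4.8,-27.2,10.8],0,-1],
  [[-4.8,-27.2,10.8],0,-1],
  [[-4.8,-27.2,10.8],0,-1],
])

```text
t: 3.9
ee_pos: [0.4007, 0.0093, 0.3303]
ee_rot: [0.054, 1.568, 0.138]
ft_force: [-0.3, 1.3, 0.4]
grip_width: 0.0852
```

```bash
python3 - <<'E'
from h import *
p=shot('wrist','w1')
plan([])
for t in ['gauge_mouth','cover_knob','cover_hinge','gauge']:
        print(t,[(np.round(r['pixel']).tolist(),round(r['p'],2)) for r in cams.landmark_of(t,p)][:3])
E
```

```text
t 3.95 pos [0.4035 0.0051 0.3308] jaw yaw 1.65 xaxis [ 0.005 -0.004 -1.   ] q6 -0.25 w 0.0854 F [ 3.8 -3.   1. ]
gauge_mouth [([257.0, 218.0], 0.89)]
cover_knob [([251.0, 197.0], 0.84)]
cover_hinge [([256.0, 256.0], 0.93)]
gauge [([255.0, 179.0], 0.76)]
```

View pics/w1.png

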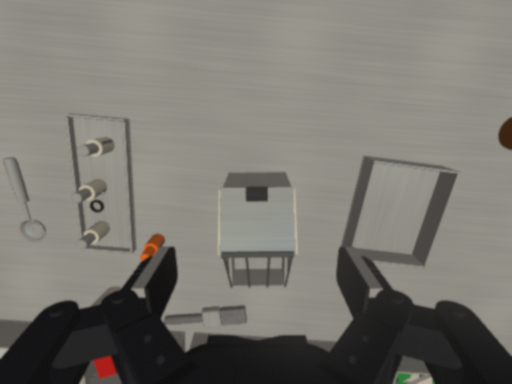

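```bash
python3 - <<'E'
from h import *
np.set_printoptions(precision=4,suppress=True)
p=shot('wrist','w2');t=shot('top')
print(p['P']); plan([])
c=p['color'][:,:,::-1]
cv2.imwrite('pics/w2c.png',cv2.resize(c[100:300,50:350],None,fx=2.6,fy=2.6,interpolation=3))
for r in cams.landmark_of('piston_a_top',p): print(r, atz(p,r['pixel'],.075))
for n in ['gauge_mouth','cover_knob','cover_hinge']:
    a=cams.landmark_of(n,p)[0]['pixel'];b=cams.landmark_of(n,t)[0]['pixel']
    print(n,a,b,tri([(p,a),(t,b)]))
plan([])
E
```

```text
[[-0.084  -0.9469 -0.3104  0.3202]
 [ 0.9965 -0.0792 -0.0283  0.0044]
 [ 0.0022 -0.3117  0.9502  0.5059]
 [ 0.      0.      0.      1.    ]]
t 4.25 pos [0.3992 0.0127 0.3295] jaw yaw 1.658 xaxis [ 0.001  0.001 -1.   ] q6 -0.24 w 0.0857 F [ 0.4 -0.7  0.7]
{'pixel': [81.4, 152.3], 'p': 0.83} [ 0.4151 -0.2597  0.075 ]Traceback (most recent call last):
  File "<stdin>", line 9, in <module>
IndexError: list index out of range
```

View pics/w2c.png

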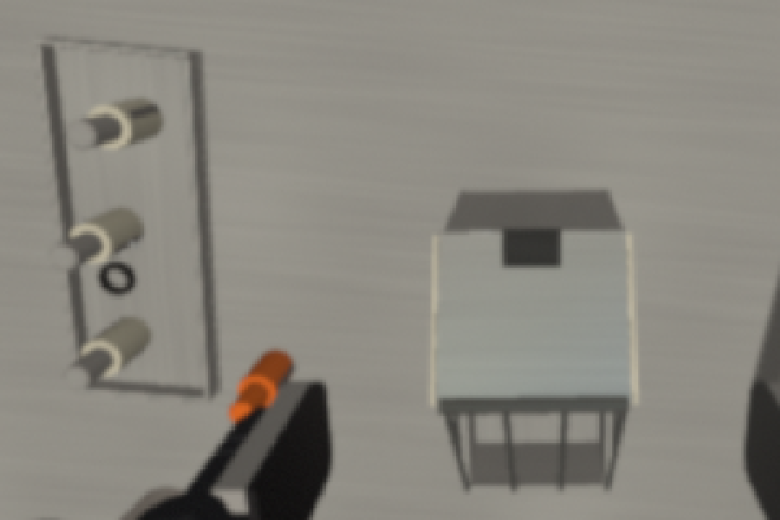

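```bash
cat > meas.py <<'E'
from h import *
np.set_printoptions(precision=4,suppress=True)
class D(dict):pass
p={'P':np.array([[-0.084,-0.9469,-0.3104,0.3202],[0.9965,-0.0792,-0.0283,0.0044],[0.0022,-0.3117,0.9502,0.5059],[0,0,0,1]])}
E
python3 - <<'E'
from meas import *
s=get_state();p['intrinsics']=cams.camera('wrist')['intrinsics']; print(p['intrinsics'])
f=lambda c,r:(50+c/2.6,100+r/2.6)
for n,c,z in [('knob',(531,247),.196),('knob L',(503,247),.196),('knob R',(560,247),.196),('hL',(440,401),.205),('hR',(630,399),.205),
('nearL',(440,233),.162),('nearR',(628,233),.162),
 ('farL',(468,488),.05),('farR',(610,488),.05),('p3',(84,132),.075),('p2',(67,250),.075),('p1',(80,373),.075),('orange',(238,410),.075),
 ('foot1',(120,350),.03)]:
    print(n,atz(p,f(*c),z))
E
```

```text
[[277.6245   0.     256.5108]
 [  0.     277.6245 194.363 ]
 [  0.       0.       1.    ]]
knob [0.4224 0.011  0.196 ]
knob L [ 0.4235 -0.0016  0.196 ]
knob R [0.4214 0.0241 0.196 ]
hL [ 0.4993 -0.0257  0.205 ]
hR [0.4909 0.0635 0.205 ]
nearL [ 0.4301 -0.034   0.162 ]
nearR [0.4223 0.0594 0.162 ]
farL [ 0.6635 -0.0173  0.05  ]
farR [0.6547 0.0884 0.05  ]
p3 [ 0.4125 -0.2581  0.075 ]
p2 [ 0.4886 -0.2769  0.075 ]
p1 [ 0.5754 -0.2785  0.075 ]
orange [ 0.595 -0.175  0.075]
foot1 [ 0.5808 -0.277   0.03  ]
```

```bash
python3 - <<'E'
from h import *
plan([(.422,.0115,.178,np.pi/2+.087)])
E
```

```text
t 4.45 pos [0.3995 0.0126 0.3297] jaw yaw 1.658 xaxis [ 0.001  0.001 -1.   ] q6 -0.24 w 0.0855 F [0.6 0.2 0.3]
  shift [15.18 -0.31  2.21] turn 0.0 dist 15.3
```

>>> move_arm([
  [[5,-0.3,2.2],0,0],
  [[10,-0.3,2.2],0,0],
  [[13,-0.3,2.2],0,0],
  [[15.2,-0.3,2.2],0,0],
  [[15.2,-0.3,2.2],0,0],
], grip_force=25)

```text
t: 5.08
ee_pos: [0.4203, 0.0123, 0.1765]
ee_rot: [2.589, 1.568, 2.677]
ft_force: [0.1, -0.5, 0.2]
grip_width: 0.0429
```

```bash
python3 - <<'E'
from h import *
p=shot('wrist','w3')
plan([(.422,.0115,.178,np.pi/2+.087)])
E
```

```text
t 5.12 pos [0.4214 0.0121 0.1777] jaw yaw 1.659 xaxis [ 0.     0.001 -1.   ] q6 -0.24 w 0.0426 F [-0.1  1.1  0. ]
  shift [-0.03 -0.06  0.06] turn 0.001 dist 0.1
```

View pics/w3.png

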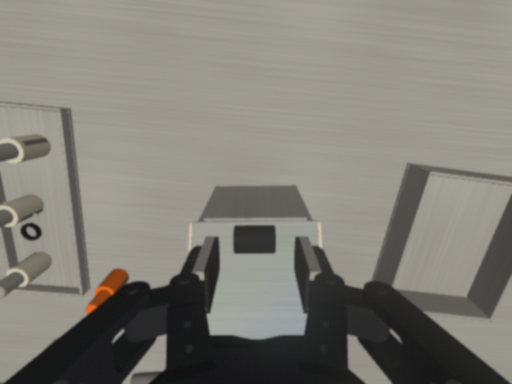

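>>> move_arm([
  [[0,0,0],0,0.6],
  [[0,0,0],0,0.8],
  [[0,0,0],0,0.8],
], grip_force=30)

```text
t: 5.5
ee_pos: [0.4219, 0.012, 0.1783]
ee_rot: [0.264, 1.569, 0.352]
ft_force: [-0.3, 1.4, 0.4]
grip_width: 0.0083
```

```bash
python3 - <<'E'
from h import *
p=shot('wrist','w4')
s=get_state(); x0,y0,z0=s['ee_pos']; print(x0,y0,z0)
g=.087
a0=np.radians(186.8); r=.0762
pts=[]
for th in [.25,.5,.75,1.0,1.25,1.5,1.75,2.0,2.2,2.3]:
    dx=r*(np.cos(a0-th)-np.cos(a0)); dz=r*(np.sin(a0-th)-np.sin(a0))
    pts.append((x0+dx*np.cos(g),y0+dx*np.sin(g),z0+dz,np.pi/2+g))
plan(pts)
E
```

```text
0.421720550901287 0.012022962600970445 0.17816029076930537
t 5.55 pos [0.4217 0.012  0.1782] jaw yaw 1.659 xaxis [ 0.001  0.001 -1.   ] q6 -0.24 w 0.0083 F [-0.6  0.3  0.4]
  shift [-1.9   0.    0.01] turn 0.001 dist 1.9
  shift [-3.74  0.    0.5 ] turn 0.001 dist 3.8
  shift [-5.4   0.    1.42] turn 0.001 dist 5.6
  shift [-6.78  0.    2.73] turn 0.001 dist 7.3
  shift [-7.79 -0.    4.33] turn 0.001 dist 8.9
  shift [-8.38 -0.    6.14] turn 0.001 dist 10.4
  shift [-8.5  -0.    8.04] turn 0.001 dist 11.7
  shift [-8.15 -0.    9.9 ] turn 0.001 dist 12.8
  shift [-7.54e+00 -1.00e-02  1.13e+01] turn 0.001 dist 13.6
  shift [-7.130e+00 -1.000e-02  1.194e+01] turn 0.001 dist 13.9
```

View pics/w4.png

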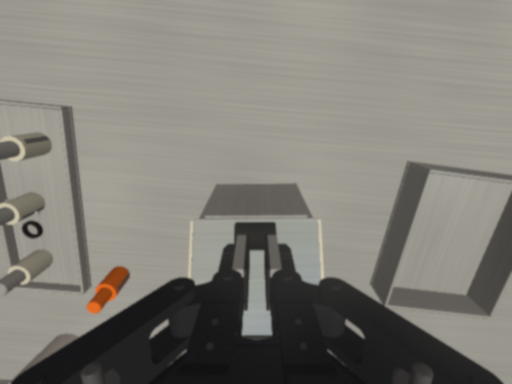

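```bash
python3 - <<'E'
from h import *
p=shot('wrist','w5'); s=get_state(); T=T_tool(s)
print(p['P'])
for d in [0,-.019,-.03]:
    print(d,[proj(p,(T@np.array([d,y,z,1]))[:3]).round(0).tolist() for y in(-.008,.008) for z in (-.011,0,.011)])
print(atz(p,(255,234),.196),atz(p,(255,234),.180),atz(p,(255,234),.205))
for x in(.40,.41,.422): print([proj(p,[x,.0115,z]) for z in (.187,.196,.205)])
c=p['color'][:,:,::-1]
cv2.imwrite('pics/w5c.png',cv2.resize(c[150:384,180:340],None,fx=3,fy=3,interpolation=3)[:600])
E
```

```text
[[-0.08727187 -0.94645163 -0.31082621  0.34247682]
 [ 0.99618309 -0.0823847  -0.02884449  0.00429308]
 [ 0.00169259 -0.31215713  0.95002898  0.3545625 ]
 [ 0.          0.          0.          1.        ]]
0 [[246.0, 209.0], [246.0, 224.0], [246.0, 238.0], [269.0, 209.0], [269.0, 224.0], [269.0, 238.0]]
-0.019 [[244.0, 220.0], [245.0, 236.0], [245.0, 252.0], [270.0, 220.0], [270.0, 236.0], [270.0, 252.0]]
-0.03 [[244.0, 228.0], [244.0, 245.0], [244.0, 261.0], [271.0, 228.0], [271.0, 245.0], [271.0, 261.0]]
[0.42065353 0.01045465 0.196     ] [0.42854207 0.01107639 0.18      ] [0.41621622 0.01010492 0.205     ]
[array([259.44814726, 198.6395855 ]), array([259.62206361, 203.47894345]), array([259.81454738, 208.83495428])]
[array([258.05436159, 213.13240628]), array([258.1557792 , 218.60536926]), array([258.26781811, 224.65150659])]
[array([256.44393835, 229.87786143]), array([256.46477134, 236.0500783 ]), array([256.4877374 , 242.85426511])]
```

View pics/w5c.png

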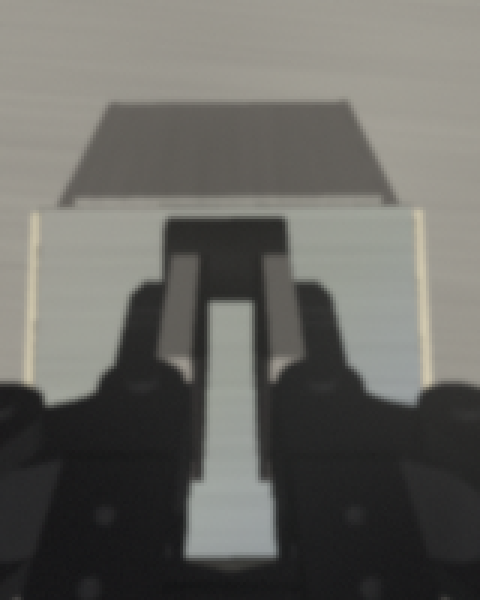

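```bash
python3 - <<'E'
from h import *
p=shot('scene'); s=get_state(); T=T_tool(s)
for d in [0,-.019,-.04]: print(proj(p,(T@np.array([d,0,0,1]))[:3]))
c=p['color'][:,:,::-1]
cv2.imwrite('pics/s5.png',cv2.resize(c[90:230,160:320],None,fx=4.2,fy=4.2,interpolation=3)[:600])
E
```

```text
[230.82818925 158.21426066]
[230.36742264 154.09880008]
[229.84682342 149.44892852]
```

View pics/s5.png

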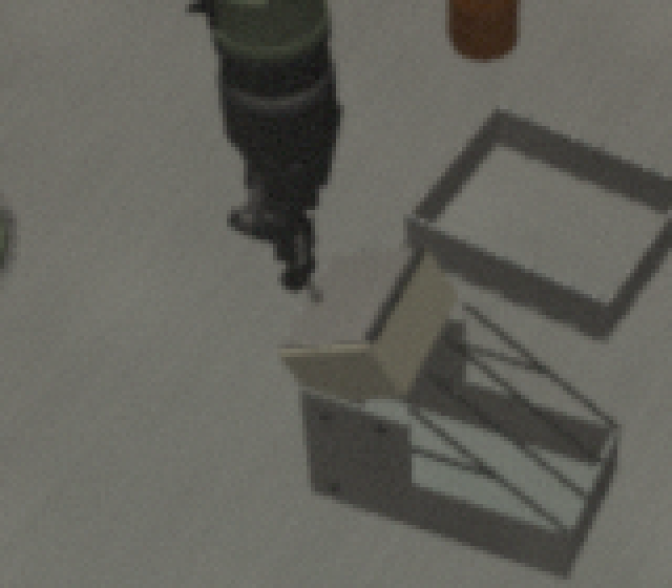

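>>> move_arm([
  [[-4,0,0],0,1],
  [[-8,0,-2],0,1],
  [[-8,0,-4],0,1],
  [[-8,0,-4],0,1],
])

```text
t: 6.15
ee_pos: [0.3811, 0.0085, 0.2583]
ee_rot: [0.278, 1.569, 0.366]
ft_force: [-0.3, -0.9, -0.1]
grip_width: -0.0001
```

```bash
python3 - <<'E'
from h import *
plan([]); s=get_state(); T=T_tool(s)
P={}
for n in ['scene','wrist']:
    p=shot(n); print(n)
    for d in [0,-.019,-.04]: print(proj(p,(T@np.array([d,0,0,1]))[:3]).round(1))
    P[n]=p['color'][:,:,::-1]
a=cv2.resize(P['scene'][60:200,160:300],None,fx=4.2,fy=4.2,interpolation=3)
cv2.imwrite('pics/s6.png',a)
b=cv2.resize(P['wrist'][150:350,160:360],None,fx=3,fy=3,interpolation=3)
cv2.imwrite('pics/w6.png',b)
E
```

```text
t 6.15 pos [0.3811 0.0085 0.2583] jaw yaw 1.658 xaxis [ 0.001  0.001 -1.   ] q6 -0.26 w -0.0001 F [-0.3 -0.9 -0.1]
scene
[216.3 136.2]
[215.6 131.7]
[214.9 126.6]
wrist
[257.4 223.4]
[257.5 235.9]
[257.7 253. ]
```

View pics/s6.png

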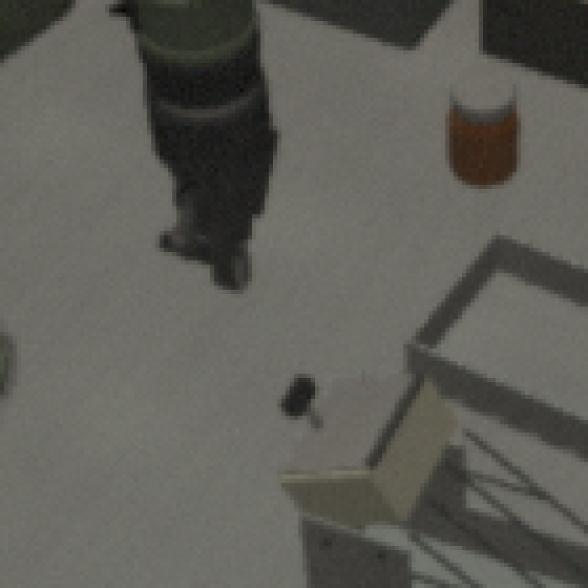

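View pics/w6.png

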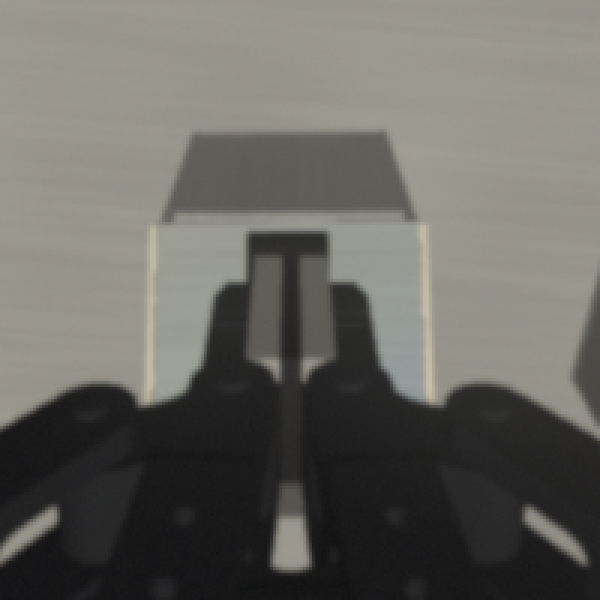

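```bash
python3 - <<'E'
from h import *
plan([(.4222,.0115,.154,np.pi/2+.087)])
E
```

```text
t 6.25 pos [0.382  0.0084 0.2578] jaw yaw 1.658 xaxis [ 0.001  0.001 -1.   ] q6 -0.26 w -0.0006 F [-0.1  0.5  0.2]
  shift [10.38 -0.05  4.03] turn 0.001 dist 11.1
```

>>> move_arm([
  [[0,0,4],0,0],
  [[2,0,4],0,0],
  [[6,0,4],0,0],
  [[10.4,0,4],0,0],
  [[10.4,0,4],0,0],
], grip_force=30)

```text
t: 6.88
ee_pos: [0.4192, 0.0125, 0.1509]
ee_rot: [2.783, 1.564, 2.871]
ft_force: [0.7, -0.3, -0.1]
grip_width: 0.0428
```

>>> move_arm([
  [[0,0,0],0,0.4],
  [[0,0,0],0,0.8],
  [[0,0,0],0,0.8],
])

```text
t: 7.25
ee_pos: [0.4206, 0.0109, 0.1524]
ee_rot: [-2.796, 1.566, -2.709]
ft_force: [0.5, -5.4, -0.6]
grip_width: 0.0251
```

```bash
python3 - <<'E'
from h import *
p=shot('wrist','w7')
plan([(.4222,.0115,.154,np.pi/2+.087)])
E
```

```text
t 7.3 pos [0.4206 0.0109 0.1524] jaw yaw 1.658 xaxis [-0.004 -0.002 -1.   ] q6 -0.24 w 0.025 F [-0.6 -5.8 -1.1]
  shift [-0.16  0.04  0.16] turn 0.0 dist 0.2
```

View pics/w7.png

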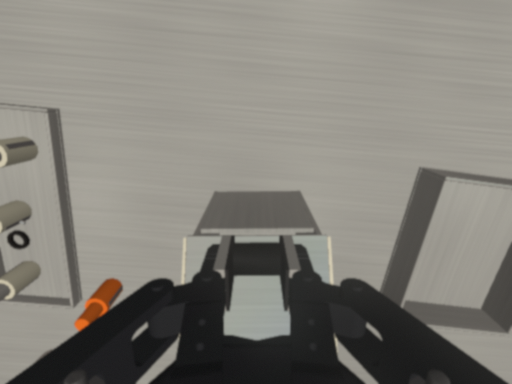

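>>> move_arm([
  [[-1,0,0],0,0.8],
  [[-1.9,0,0],0,0.8],
  [[-2.8,0,0.2],0,0.8],
  [[-3.7,0,0.5],0,0.8],
  [[-3.7,0,0.5],0,0.8],
])

```text
t: 7.92
ee_pos: [0.4269, 0.0115, 0.1903]
ee_rot: [-2.394, 1.568, -2.306]
ft_force: [3.3, -1.7, -3.5]
grip_width: 0.0252
```

```bash
cat > arc.py <<'E'
from h import *
import sys
g=.087; x0,y0,z0=.4206,.0109,.1524
a0=np.radians(186.8); r=.0762
plan([(x0+dx*np.cos(g),y0+dx*np.sin(g),z0+dz,np.pi/2+g) for dx,dz in [(r*(np.cos(a0-th)-np.cos(a0)),r*(np.sin(a0-th)-np.sin(a0))) for th in map(float,sys.argv[1:])]])
E
python3 arc.py .5 .75 1 1.25 1.5
```

```text
t 7.92 pos [0.4269 0.0115 0.1903] jaw yaw 1.658 xaxis [-0.002 -0.002 -1.   ] q6 -0.23 w 0.0252 F [ 3.3 -1.7 -3.5]
  shift [ 0.05  0.   -0.14] turn 0.001 dist 0.2
  shift [-1.61 -0.    0.78] turn 0.001 dist 1.8
  shift [-2.99 -0.01  2.08] turn 0.001 dist 3.6
  shift [-4.01 -0.01  3.68] turn 0.001 dist 5.4
  shift [-4.6  -0.01  5.49] turn 0.001 dist 7.2
```

>>> move_arm([
  [[-1.6,0,0.8],0,0.8],
  [[-3,0,2.1],0,0.8],
  [[-4,0,3.7],0,0.8],
  [[-4.6,0,5.5],0,0.8],
  [[-4.6,0,5.5],0,0.8],
])

```text
t: 8.55
ee_pos: [0.481, 0.0166, 0.2363]
ee_rot: [-2.847, 1.567, -2.76]
ft_force: [-3.1, -0.4, 5.0]
grip_width: 0.0252
```

```bash
python3 arc.py 1.5 1.75 2 2.2 2.3
```

```text
t 8.55 pos [0.481  0.0166 0.2363] jaw yaw 1.658 xaxis [-0.004 -0.002 -1.   ] q6 -0.21 w 0.0252 F [-3.1 -0.4  5. ]
  shift [ 0.   -0.04  0.07] turn 0.001 dist 0.1
  shift [-0.13 -0.04  1.96] turn 0.001 dist 2.0
  shift [ 0.22 -0.05  3.83] turn 0.001 dist 3.8
  shift [ 0.82 -0.05  5.23] turn 0.001 dist 5.3
  shift [ 1.22 -0.05  5.88] turn 0.001 dist 6.0
```

>>> move_arm([
  [[-0.1,0,2],0,0.8],
  [[0.2,0,3.8],0,0.8],
  [[0.8,0,5.2],0,0.8],
  [[1.2,0,5.9],0,0.8],
  [[1.2,0,5.9],0,0.8],
])

```text
t: 9.18
ee_pos: [0.5417, 0.0224, 0.2257]
ee_rot: [-0.22, 1.569, -0.132]
ft_force: [2.1, 1.3, 7.5]
grip_width: 0.0253
```

>>> move_arm([
  [[0,0,0],0,0.2],
  [[0,0,0],0,0],
  [[-1,0,0.5],0,-0.2],
  [[-5,0,0.5],0,-0.2],
  [[-10,0,0],0,-0.4],
])

```text
t: 9.8
ee_pos: [0.5411, 0.0225, 0.3263]
ee_rot: [2.932, 1.57, 3.02]
ft_force: [0.5, -0.2, -0.1]
grip_width: 0.0596
```

```bash
python3 - <<'E'
from h import *
p=shot('scene')
c=p['color'][:,:,::-1]
cv2.imwrite('pics/s8.png',cv2.resize(c[60:230,160:320],None,fx=3.5,fy=3.5,interpolation=3))
plan([])
E
```

```text
t 9.85 pos [0.5432 0.0222 0.3341] jaw yaw 1.659 xaxis [ 0.01  -0.001 -1.   ] q6 -0.18 w 0.06 F [ 0.4 -0.3  5.5]
```

View pics/s8.png

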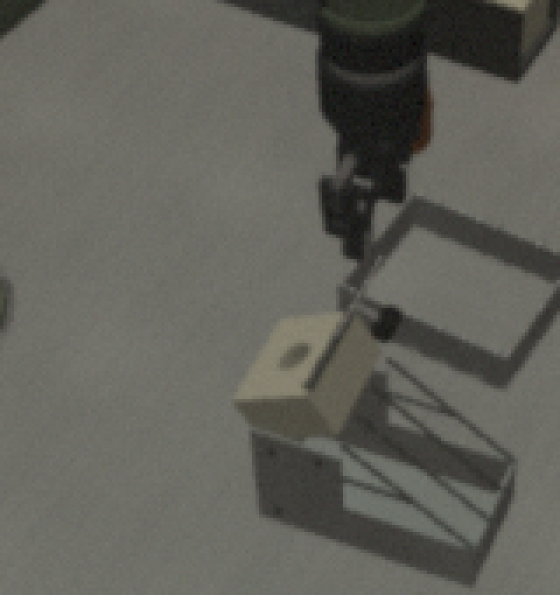

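>>> move_arm([
  [[-2,0,-4],0,-1],
  [[0,0,-10],0,-1],
  [[0,0,-14],0,-1],
  [[0,0,-14],0,-1],
  [[0,0,-14],0,-1],
])

```text
t: 10.48
ee_pos: [0.4048, 0.0098, 0.3335]
ee_rot: [-0.191, 1.559, -0.103]
ft_force: [0.1, 0.0, 0.3]
grip_width: 0.0853
```

```bash
python3 - <<'E'
from h import *
np.set_printoptions(precision=4,suppress=True)
p=shot('wrist','w9'); q=shot('scene'); 
c=p['color'][:,:,::-1]
cv2.imwrite('pics/w9c.png',cv2.resize(c[100:300,50:350],None,fx=2.6,fy=2.6,interpolation=3))
plan([])
a=cams.landmark_of('gauge_mouth',p);b=cams.landmark_of('gauge_mouth',q)
print(a[:2],b[:2])
f=lambda c,r:(160+c/3.5,60+r/3.5)
if a:print(atz(p,a[0]['pixel'],.18))
print(atz(q,f(295,354),.18))
print(p['P'])
E
```

```text
t 10.57 pos [0.405  0.0099 0.333 ] jaw yaw 1.659 xaxis [ 0.011 -0.001 -1.   ] q6 -0.25 w 0.0857 F [-0.1  0.6  0.5]
[{'pixel': [254.8, 213.3], 'p': 0.81}, {'pixel': [107.0, 137.3], 'p': 0.63}] [{'pixel': [240.8, 161.0], 'p': 0.67}]
[0.4609 0.0119 0.18  ]
[0.4642 0.0195 0.18  ]
[[-0.0872 -0.943  -0.3211  0.3236]
 [ 0.9962 -0.0829 -0.0271  0.0024]
 [-0.001  -0.3222  0.9467  0.509 ]
 [ 0.      0.      0.      1.    ]]
```

View pics/w9c.png

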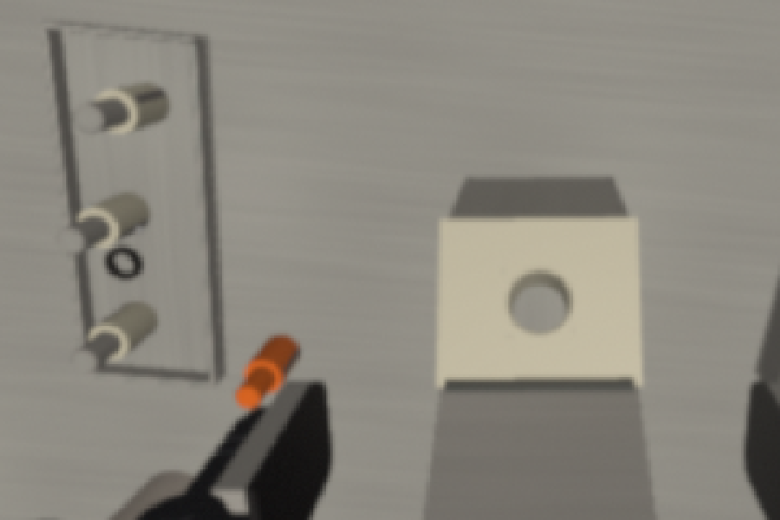

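```bash
cat >> meas.py <<'E'
K=np.array([[277.6245,0,256.5108],[0,277.6245,194.363],[0,0,1]])
p9={'P':np.array([[-0.0872,-0.943,-0.3211,0.3236],[0.9962,-0.0829,-0.0271,0.0024],[-0.001,-0.3222,0.9467,0.509],[0,0,0,1]]),'intrinsics':K}
E
python3 - <<'E'
from meas import *
f=lambda c,r:(50+c/2.6,100+r/2.6)
for n,c,z in [('mouth',(540,302),.18),('nL',(440,217),.159),('nR',(638,217),.159),('fL',(437,387),.201),('fR',(642,387),.201),('L',(508,302),.18),('R',(572,302),.18),('p3',(94,117),.075),('p2',(73,237),.075),('p1',(84,356),.075),('orange',(248,397),.075),
  ('f3',(153,105),.02),('tNL',(50,28),.02),('tNR',(206,38),.02),('tFR',(221,379),.02)]:
    print(n,atz(p9,f(*c),z))
E
```

```text
mouth [0.4645 0.0159 0.18  ]
nL [ 0.4315 -0.0377  0.159 ]
nR [0.4228 0.062  0.159 ]
fL [ 0.5043 -0.0306  0.201 ]
fR [0.4956 0.0681 0.201 ]
L [0.4659 0.0001 0.18  ]
R [0.4632 0.0317 0.18  ]
p3 [ 0.4131 -0.2567  0.075 ]
p2 [ 0.491  -0.2782  0.075 ]
p1 [ 0.5755 -0.2809  0.075 ]
orange [ 0.5973 -0.1726  0.075 ]
f3 [ 0.4129 -0.2491  0.02  ]
tNL [ 0.3686 -0.3117  0.02  ]
tNR [ 0.3661 -0.211   0.02  ]
tFR [ 0.6181 -0.2147  0.02  ]
```

```bash
python3 - <<'E'
from h import *
plan([(.412,-.254,.12,np.pi/2+.087)])
E
```

```text
t 10.68 pos [0.4047 0.0099 0.3326] jaw yaw 1.659 xaxis [ 0.01  -0.001 -1.   ] q6 -0.25 w 0.0858 F [ 0.8 -0.  -0.3]
  shift [ 21.29 -26.31  -1.8 ] turn 0.001 dist 33.9
```

>>> move_arm([
  [[0,-6,-0.5],0,-0.2],
  [[4,-12,-1],0,-0.2],
  [[9,-18,-1.4],0,-0.2],
  [[15,-24,-1.8],0,-0.2],
  [[20,-26.3,-1.8],0,-0.2],
], grip_force=25)

```text
t: 11.3
ee_pos: [0.4114, -0.2345, 0.1633]
ee_rot: [-0.277, 1.56, -0.19]
ft_force: [1.1, 0.7, 0.5]
grip_width: 0.0516
```

```bash
python3 - <<'E'
from h import *
np.set_printoptions(precision=4,suppress=True)
p=shot('wrist')
p=shot('wrist','w10')
plan([(.412,-.254,.03,np.pi/2+.087)])
a=cams.landmark_of('piston_a_top',p)
for r in a: print(r,atz(p,r['pixel'],.079))
E
```

```text
t 11.4 pos [ 0.408 -0.233  0.159] jaw yaw 1.655 xaxis [ 0.003  0.004 -1.   ] q6 -0.76 w 0.0512 F [-0.9  0.2 -0.8]
  shift [12.9  -2.17  0.18] turn -0.003 dist 13.1
{'pixel': [233.1, 188.9], 'p': 0.56} [ 0.4089 -0.2585  0.079 ]
```

View pics/w10.png

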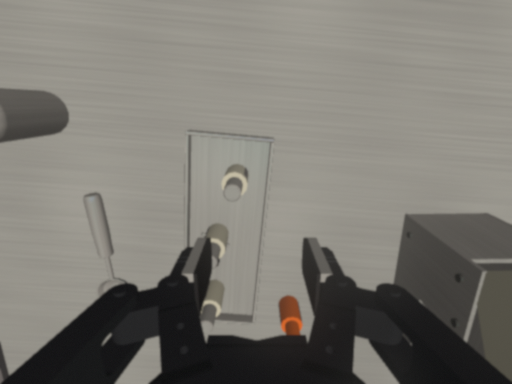

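```bash
python3 - <<'E'
from h import *
plan([(.410,-.2565,.027,np.pi/2+.087)])
E
```

```text
t 11.45 pos [ 0.4089 -0.232   0.1615] jaw yaw 1.656 xaxis [ 0.004  0.003 -1.   ] q6 -0.76 w 0.051 F [-0.5  0.4 -0.1]
  shift [13.44 -2.49 -0.16] turn -0.001 dist 13.7
```

>>> move_arm([
  [[3,-2.5,0],0,-0.2],
  [[7,-2.5,0],0,-0.2],
  [[11,-2.5,0],0,-0.2],
  [[13.4,-2.5,0],0,-0.2],
  [[13.4,-2.5,0],0,-0.2],
], grip_force=25)

```text
t: 12.08
ee_pos: [0.4116, -0.2553, 0.027]
ee_rot: [0.939, 1.565, 1.026]
ft_force: [0.5, 0.2, -0.8]
grip_width: 0.0512
```

```bash
python3 - <<'E'
from h import *
p=shot('wrist','w11')
plan([(.410,-.2565,.027,np.pi/2+.087)])
E
```

```text
t 12.12 pos [ 0.4124 -0.2562  0.0281] jaw yaw 1.658 xaxis [ 0.005  0.003 -1.   ] q6 -0.8 w 0.051 F [0.5 0.  0.6]
  shift [ 0.11 -0.01 -0.24] turn -0.0 dist 0.3
```

View pics/w11.png

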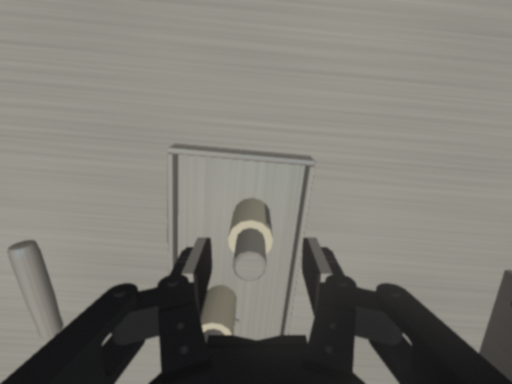

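>>> move_arm([
  [[0,-0.1,0],0,0.3],
  [[0,-0.1,0],0,0.8],
  [[0,-0.1,0],0,0.8],
])

```text
t: 12.5
ee_pos: [0.4139, -0.2584, 0.0296]
ee_rot: [0.038, 1.563, 0.124]
ft_force: [-0.8, -1.1, 6.8]
grip_width: 0.0168
```

>>> move_arm([
  [[-0.4,0,0],0,0.8],
  [[-0.8,0,0],0,0.8],
  [[-0.8,0,0],0,0.8],
])

```text
t: 12.88
ee_pos: [0.4138, -0.2584, 0.0379]
ee_rot: [0.02, 1.563, 0.107]
ft_force: [0.1, -0.4, -1.4]
grip_width: 0.0168
```

```bash
python3 - <<'E'
from h import *
p=shot('wrist','w12');q=shot('scene')
cv2.imwrite('pics/s12.png',cv2.resize(q['color'][210:330,130:270,::-1],None,fx=5,fy=5,interpolation=3))
plan([])
E
```

```text
t 12.97 pos [ 0.4137 -0.2583  0.0375] jaw yaw 1.657 xaxis [ 0.007  0.001 -1.   ] q6 -0.8 w 0.0163 F [-0.  -0.9 -0.7]
```

View pics/w12.png

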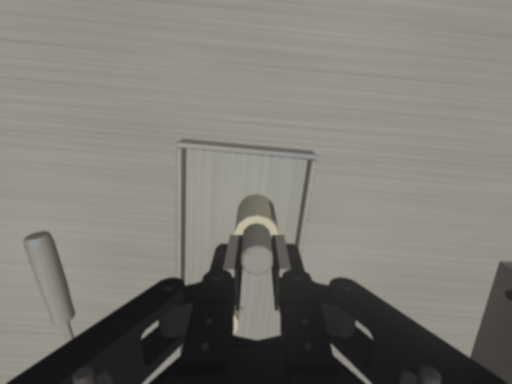

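View pics/s12.png

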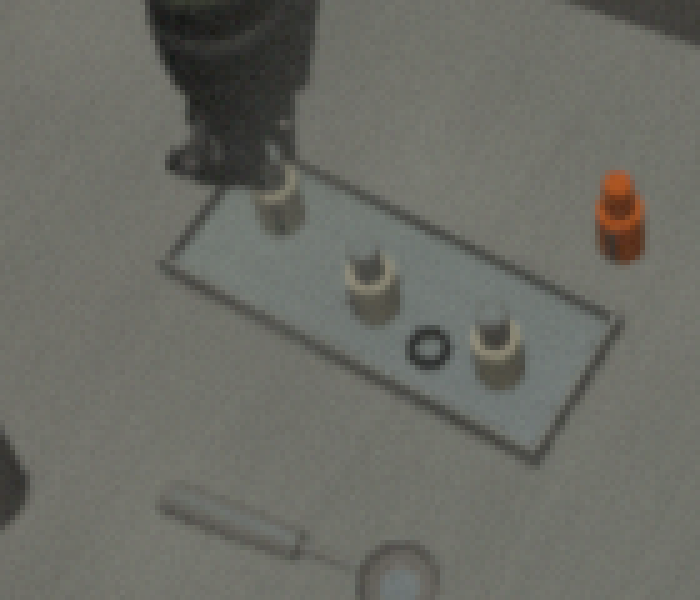

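>>> move_arm([
  [[0,0,-2],0,0.8],
  [[0,0,-3.5],0,0.8],
  [[0,0,-4.5],0,0.8],
  [[0,0,-5.5],0,0.8],
  [[0,0,-6.4],0,0.8],
])

```text
t: 13.6
ee_pos: [0.3498, -0.264, 0.0372]
ee_rot: [0.026, 1.563, 0.113]
ft_force: [3.6, 0.1, -1.3]
grip_width: 0.0168
```

```bash
python3 - <<'E'
from h import *
q=shot('scene');p=shot('wrist','w13')
cv2.imwrite('pics/s13.png',cv2.resize(q['color'][190:310,130:270,::-1],None,fx=5,fy=5,interpolation=3))
plan([])
E
```

```text
t 13.7 pos [ 0.3492 -0.2641  0.0372] jaw yaw 1.657 xaxis [ 0.007  0.001 -1.   ] q6 -0.91 w 0.0164 F [ 1.7 -0.1  1.9]
```

View pics/s13.png

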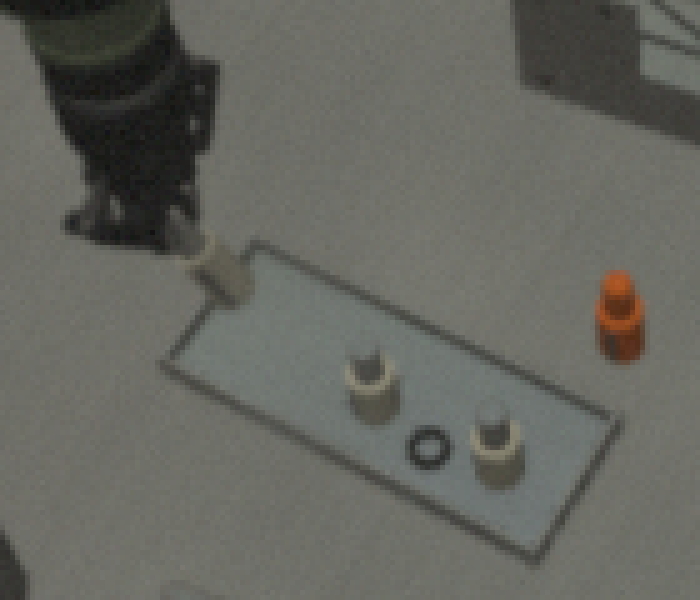

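View pics/w13.png

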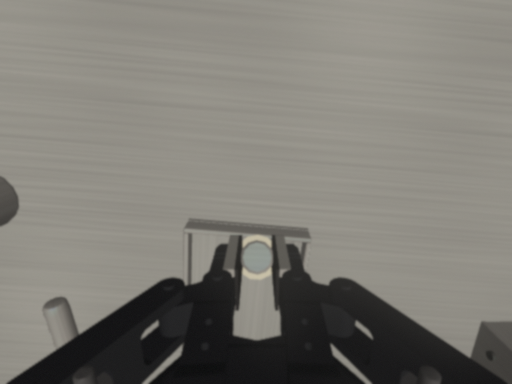

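```bash
python3 - <<'E'
from h import *
plan([(.3485,-.264,.10,1.658),(.36,-.2,.235,1.658),(.415,.0121,.235,1.658)])
E
```

```text
t 13.7 pos [ 0.3492 -0.2641  0.0372] jaw yaw 1.657 xaxis [ 0.007  0.001 -1.   ] q6 -0.91 w 0.0164 F [ 1.7 -0.1  1.9]
  shift [-6.28  0.01 -0.02] turn -0.001 dist 6.3
  shift [-19.77   6.29   1.76] turn -0.001 dist 20.8
  shift [-19.71  26.95   9.06] turn -0.001 dist 34.6
```

>>> move_arm([
  [[-2,0,0.2],0,0.8],
  [[-6,0,0.3],0,0.8],
  [[-11,1,0.5],0,0.8],
  [[-16,4,1],0,0.8],
  [[-19.7,8,2.4],0,0.8],
])

```text
t: 14.32
ee_pos: [0.3642, -0.1823, 0.2361]
ee_rot: [-0.176, 1.565, -0.093]
ft_force: [1.7, -0.0, -0.8]
grip_width: 0.0169
```

```bash
python3 - <<'E'
from h import *
plan([(.415,.0121,.235,1.658)])
E
```

```text
t 14.32 pos [ 0.3642 -0.1823  0.2361] jaw yaw 1.654 xaxis [ 0.006 -0.001 -1.   ] q6 -0.73 w 0.0169 F [ 1.7 -0.  -0.8]
  shift [ 0.13 18.95  6.68] turn -0.004 dist 20.1
```

>>> move_arm([
  [[0,5,1.8],0,0.8],
  [[0,10,3.5],0,0.8],
  [[0,15,5.3],0,0.8],
  [[0,19,6.7],0,0.8],
  [[0,19,6.7],0,0.8],
])

```text
t: 14.95
ee_pos: [0.4144, 0.0146, 0.2358]
ee_rot: [-0.372, 1.567, -0.283]
ft_force: [0.2, -1.6, -1.3]
grip_width: 0.0168
```

```bash
python3 - <<'E'
from h import *
q=shot('scene');p=shot('wrist','w14')
cv2.imwrite('pics/s14.png',cv2.resize(q['color'][90:230,170:330,::-1],None,fx=4.2,fy=4.2,interpolation=3))
plan([(.4225,.0121,.209,1.658)])
E
```

```text
t 15.05 pos [0.4143 0.0126 0.2359] jaw yaw 1.656 xaxis [ 0.004 -0.002 -1.   ] q6 -0.23 w 0.0166 F [ 0.3 -0.6 -1.3]
  shift [ 2.69 -0.11  0.8 ] turn -0.002 dist 2.8
```

View pics/s14.png

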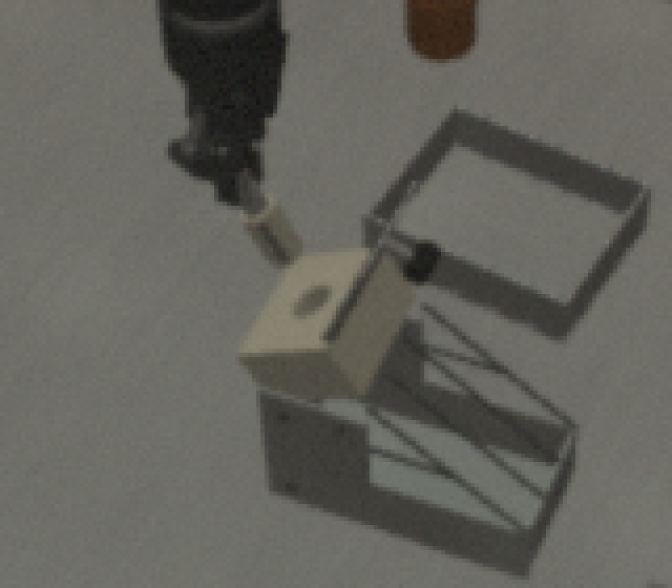

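View pics/w14.png

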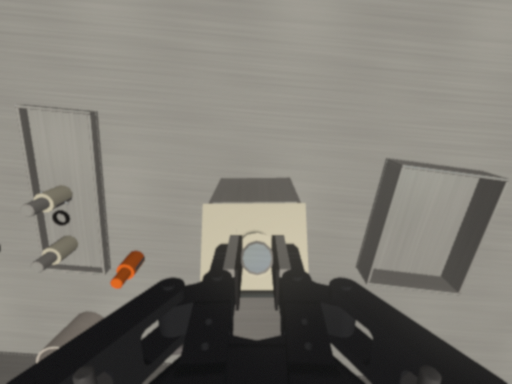

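```bash
python3 - <<'E'
import cv2
for n in ['w13','w14']:
    a=cv2.imread(f'pics/{n}.png'); cv2.imwrite(f'pics/{n}z.png',cv2.resize(a[215:315,205:310],None,fx=5.5,fy=5.5,interpolation=3))
E
```

```text
(no output)
```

View pics/w13z.png

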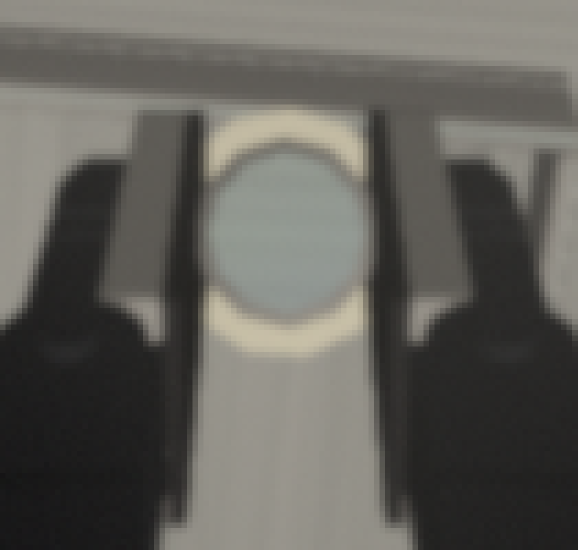

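View pics/w14z.png

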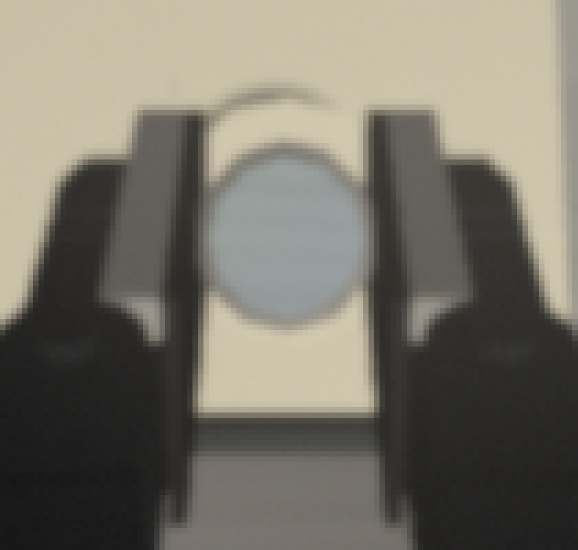

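```bash
python3 - <<'E'
from h import *
q=shot('scene'); s=get_state(); T=s['ee_pos']; g=.087
ex=np.array([np.cos(g),np.sin(g),0])
c=lambda v:np.round([(v[0]-170)*4.2,(v[1]-90)*4.2],0)
piv=T+ex*.0015+np.array([0,0,.0405])
for a in [24,30]:
    u=-np.sin(np.radians(a))*ex+np.array([0,0,np.cos(np.radians(a))])
    print(a,'under',c(proj(q,piv-.0655*u)),'shoulder',c(proj(q,piv-.0205*u)),'top',c(proj(q,piv+.0095*u)))
print('mouth',c(proj(q,[.464,.0157,.18])))
plan([])
E
```

```text
24 under [279. 259.] shoulder [251. 212.] top [232. 179.]
30 under [287. 259.] shoulder [254. 212.] top [231. 179.]
mouth [309. 302.]
t 15.1 pos [0.4144 0.012  0.2359] jaw yaw 1.654 xaxis [ 0.004 -0.001 -1.   ] q6 -0.23 w 0.0167 F [ 0.5  0.  -1. ]
```

```bash
python3 - <<'E'
from h import *
q=shot('scene')
cv2.imwrite('pics/s15.png',cv2.resize(q['color'][125:185,205:275,::-1],None,fx=9,fy=9,interpolation=3))
E
```

```text
(no output)
```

View pics/s15.png

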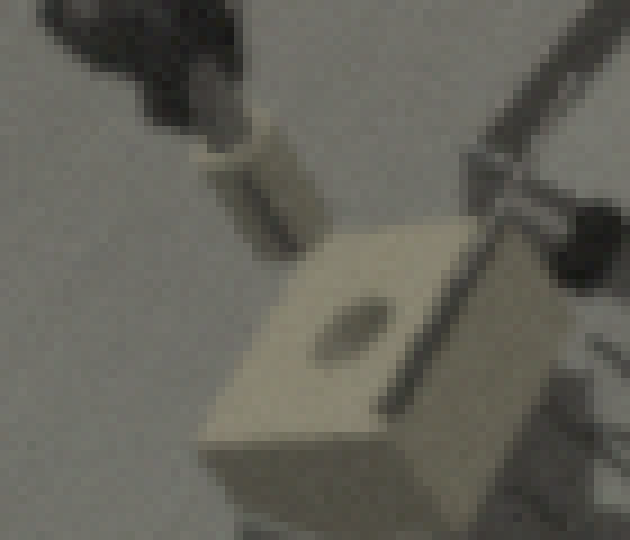

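```bash
python3 - <<'E'
from h import *
g=.087
pre=np.array([.4225,.0121,.209]); d=np.array([.5*np.cos(g),.5*np.sin(g),-.866])
plan([(*(pre+d*k/1000),1.658) for k in (0,10,18,25,35)])
E
```

```text
t 15.15 pos [0.4145 0.0118 0.236 ] jaw yaw 1.653 xaxis [ 0.005 -0.001 -1.   ] q6 -0.23 w 0.0166 F [ 0.3  0.1 -1.8]
  shift [ 2.71 -0.03  0.78] turn -0.005 dist 2.8
  shift [ 3.58 -0.02  1.28] turn -0.005 dist 3.8
  shift [ 4.27 -0.02  1.68] turn -0.005 dist 4.6
  shift [ 4.88 -0.02  2.02] turn -0.005 dist 5.3
  shift [ 5.75 -0.01  2.52] turn -0.005 dist 6.3
```

>>> move_arm([
  [[1.4,0,0.4],0,0.8],
  [[2.7,0,0.8],0,0.8],
  [[3.6,0,1.3],0,0.8],
  [[3.6,0,1.3],0,0.8],
])

```text
t: 15.65
ee_pos: [0.4273, 0.0127, 0.199]
ee_rot: [-0.426, 1.568, -0.344]
ft_force: [0.3, 0.4, 0.0]
grip_width: 0.017
```

```bash
python3 - <<'E'
from h import *
q=shot('scene');p=shot('wrist')
a=cv2.resize(q['color'][125:185,205:275,::-1],None,fx=6,fy=6,interpolation=3)
b=cv2.resize(p['color'][200:290,205:300,::-1],None,fx=4,fy=4,interpolation=3)
cv2.imwrite('pics/s16.png',np.hstack([a,b]))
g=.087
pre=np.array([.4225,.0121,.209]); d=np.array([.5*np.cos(g),.5*np.sin(g),-.866])
plan([(*(pre+d*k/1000),1.658) for k in (10,15,20,25,35)])
E
```

```text
t 15.75 pos [0.4277 0.0127 0.2   ] jaw yaw 1.653 xaxis [ 0.004 -0.001 -1.   ] q6 -0.22 w 0.0163 F [ 0.9  0.2 -1.3]
  shift [-0.03 -0.02 -0.02] turn -0.005 dist 0.0
  shift [ 0.4  -0.02  0.23] turn -0.005 dist 0.5
  shift [ 0.84 -0.02  0.48] turn -0.005 dist 1.0
  shift [ 1.27 -0.01  0.72] turn -0.005 dist 1.5
  shift [ 2.14 -0.01  1.22] turn -0.005 dist 2.5
```

View pics/s16.png

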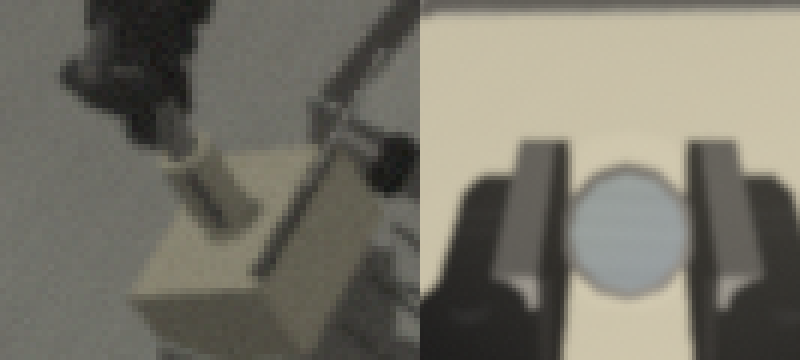

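Foot stands just above the mouth, axis in line. Insert gently.

>>> move_arm([
  [[0.4,0,0.2],0,0.8],
  [[0.8,0,0.5],0,0.8],
  [[1,0,0.6],0,0.8],
  [[1,0,0.6],0,0.8],
])

```text
t: 16.25
ee_pos: [0.4338, 0.0132, 0.1899]
ee_rot: [-0.361, 1.566, -0.278]
ft_force: [-0.6, -0.3, -1.9]
grip_width: 0.0165
```

```bash
cat > ins.py <<'E'
from h import *
import sys
q=shot('scene');p=shot('wrist')
a=cv2.resize(q['color'][125:185,205:275,::-1],None,fx=6,fy=6,interpolation=3)
b=cv2.resize(p['color'][200:290,205:300,::-1],None,fx=4,fy=4,interpolation=3)
cv2.imwrite('pics/%s.png'%sys.argv[1],np.hstack([a,b]))
g=.087
pre=np.array([.4225,.0121,.209]); d=np.array([.5*np.cos(g),.5*np.sin(g),-.866])
plan([(*(pre+d*k/1000),1.658) for k in (0,10,20,25,35)])
E
python3 ins.py s17
```

```text
t 16.35 pos [0.4338 0.0132 0.1901] jaw yaw 1.653 xaxis [ 0.004 -0.001 -1.   ] q6 -0.22 w 0.0165 F [-0.2 -0.3 -1.6]
  shift [-1.9  -0.02 -1.12] turn -0.005 dist 2.2
  shift [-1.03 -0.02 -0.63] turn -0.005 dist 1.2
  shift [-0.16 -0.01 -0.13] turn -0.005 dist 0.2
  shift [ 0.27 -0.01  0.12] turn -0.005 dist 0.3
  shift [ 1.14 -0.01  0.61] turn -0.005 dist 1.3
```

View pics/s17.png

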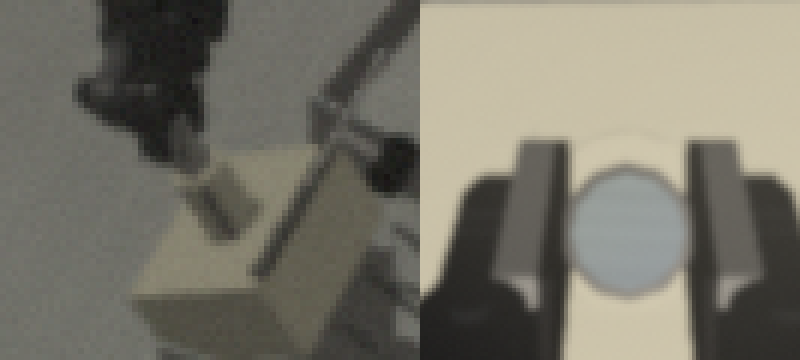

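>>> move_arm([
  [[0.4,0,0.2],0,0.8],
  [[0.8,0,0.45],0,0.8],
  [[1.1,0,0.6],0,0.8],
  [[1.1,0,0.6],0,0.8],
])

```text
t: 16.85
ee_pos: [0.4398, 0.0137, 0.1788]
ee_rot: [-0.367, 1.567, -0.285]
ft_force: [1.3, 0.5, -0.7]
grip_width: 0.017
```

```bash
python3 ins.py s18
```

```text
t 16.95 pos [0.4398 0.0137 0.1791] jaw yaw 1.653 xaxis [ 0.004 -0.001 -1.   ] q6 -0.22 w 0.0167 F [ 0.1  0.6 -0.5]
  shift [-3.   -0.02 -1.73] turn -0.005 dist 3.5
  shift [-2.13 -0.02 -1.23] turn -0.005 dist 2.5
  shift [-1.27 -0.02 -0.73] turn -0.005 dist 1.5
  shift [-0.83 -0.01 -0.49] turn -0.005 dist 1.0
  shift [ 0.04 -0.01  0.01] turn -0.005 dist 0.0
```

View pics/s18.png

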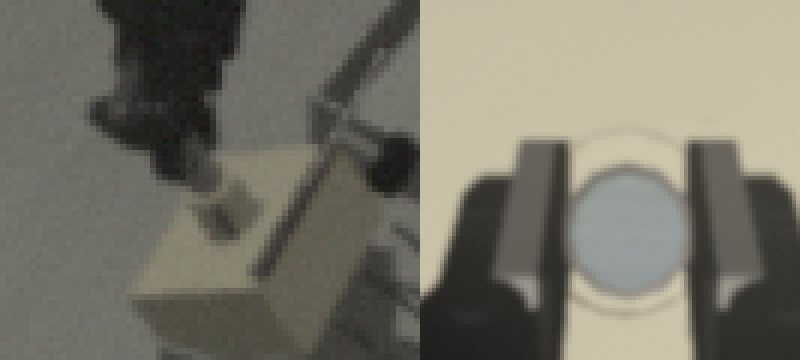

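>>> move_arm([
  [[0,0,0],0,0.4],
  [[0,0,0],0,0.3],
  [[0,0,0],0,0.3],
  [[0,0,0],0,0.3],
])

```text
t: 17.45
ee_pos: [0.4398, 0.0137, 0.1791]
ee_rot: [-0.349, 1.566, -0.266]
ft_force: [-0.7, -0.3, 0.4]
grip_width: 0.0296
```

```bash
python3 ins.py s19
```

```text
t 17.55 pos [0.4398 0.0137 0.1791] jaw yaw 1.653 xaxis [ 0.004 -0.001 -1.   ] q6 -0.22 w 0.0296 F [-0.3 -0.3 -0.3]
  shift [-3.   -0.02 -1.73] turn -0.005 dist 3.5
  shift [-2.13 -0.02 -1.23] turn -0.005 dist 2.5
  shift [-1.26 -0.01 -0.73] turn -0.005 dist 1.5
  shift [-0.83 -0.01 -0.49] turn -0.005 dist 1.0
  shift [ 0.04 -0.01  0.01] turn -0.005 dist 0.0
```

View pics/s19.png

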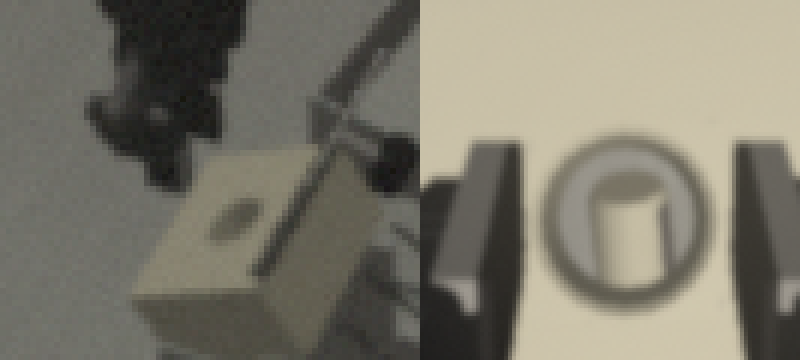

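```bash
python3 - <<'E'
from h import *
plan([(.44,.0137,.235,1.658),(.489,-.25,.15,1.658)])
E
```

```text
t 17.55 pos [0.4398 0.0137 0.1791] jaw yaw 1.653 xaxis [ 0.004 -0.001 -1.   ] q6 -0.22 w 0.0296 F [-0.3 -0.3 -0.3]
  shift [-5.59 -0.01  0.04] turn -0.005 dist 5.6
  shift [  2.96 -26.68   2.72] turn -0.005 dist 27.0
```

>>> move_arm([
  [[-4,0,-1],0,-0.2],
  [[-5,-6,-1],0,-0.2],
  [[-5,-12,0],0,-0.2],
  [[-3,-18,1.5],0,-0.2],
  [[0,-23,2.7],0,-0.2],
])

```text
t: 18.18
ee_pos: [0.4871, -0.2161, 0.1801]
ee_rot: [-0.456, 1.563, -0.374]
ft_force: [-0.4, 1.3, -0.1]
grip_width: 0.0516
```

```bash
python3 - <<'E'
from h import *
np.set_printoptions(precision=4,suppress=True)
p=shot('wrist','w20')
a=cams.landmark_of('piston_a_top',p)
for r in a: print(r,atz(p,r['pixel'],.079))
plan([(.490,-.276,.0285,1.658)])
E
```

```text
{'pixel': [428.2, 274.1], 'p': 0.74} [ 0.5805 -0.0089  0.079 ]
t 18.27 pos [ 0.4853 -0.2173  0.1759] jaw yaw 1.648 xaxis [ 0.001 -0.001 -1.   ] q6 -0.64 w 0.0515 F [-0.7  0.2 -1.1]
  shift [14.74 -5.88  0.  ] turn -0.01 dist 15.9
```

View pics/w20.png

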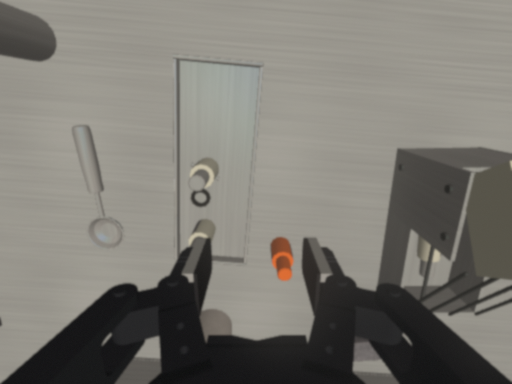

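```bash
python3 - <<'E'
from h import *
p=shot('wrist','w20b')
cv2.imwrite('pics/w20c.png',cv2.resize(p['color'][130:270,150:310,::-1],None,fx=4,fy=4,interpolation=3))
print(p['P'].round(4).tolist())
plan([(.490,-.276,.0285,1.658)])
E
```

```text
[[-0.0764, -0.9473, -0.3112, 0.4059], [0.9971, -0.0724, -0.0244, -0.224], [0.0006, -0.3121, 0.95, 0.3523], [0.0, 0.0, 0.0, 1.0]]
t 18.32 pos [ 0.4847 -0.2149  0.1772] jaw yaw 1.649 xaxis [ 0.001  0.001 -1.   ] q6 -0.64 w 0.0517 F [ 0.5  0.1 -0.1]
  shift [14.87 -6.14  0.03] turn -0.009 dist 16.1
```

View pics/w20c.png

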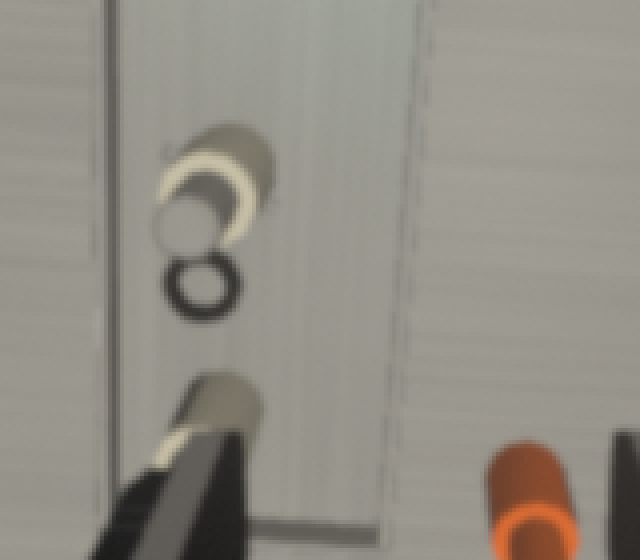

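```bash
python3 - <<'E'
from meas import *
p={'P':np.array([[-0.0764, -0.9473, -0.3112, 0.4059], [0.9971, -0.0724, -0.0244, -0.224], [0.0006, -0.3121, 0.95, 0.3523], [0.0, 0.0, 0.0, 1.0]]),'intrinsics':K}
f=lambda c,r:(150+c/4,130+r/4)
print('p2',atz(p,f(190,226),.079),'ring',atz(p,f(203,285),.006),'shoulder',atz(p,f(207,202),.049))
plan([(.491,-.277,.0285,1.658)])
E
```

```text
p2 [ 0.4916 -0.278   0.079 ] ring [ 0.5345 -0.288   0.006 ] shoulder [ 0.4935 -0.2792  0.049 ]
t 18.32 pos [ 0.4847 -0.2149  0.1772] jaw yaw 1.649 xaxis [ 0.001  0.001 -1.   ] q6 -0.64 w 0.0517 F [ 0.5  0.1 -0.1]
  shift [14.87 -6.25  0.12] turn -0.009 dist 16.1
```

>>> move_arm([
  [[2,-5,0.3],0,-0.2],
  [[6,-6.4,0.3],0,-0.2],
  [[11,-6.4,0.3],0,-0.2],
  [[14.9,-6.4,0.3],0,-0.2],
  [[14.9,-6.4,0.3],0,-0.2],
])

```text
t: 18.95
ee_pos: [0.4907, -0.2757, 0.0262]
ee_rot: [2.16, 1.565, 2.24]
ft_force: [-0.4, 0.2, 0.6]
grip_width: 0.0515
```

>>> move_arm([
  [[0,0,0],0,0.3],
  [[0,0,0],0,0.8],
  [[0,0,0],0,0.8],
  [[-0.8,0,0],0,0.8],
  [[-0.8,0,0],0,0.8],
], grip_force=25)

```text
t: 19.58
ee_pos: [0.4912, -0.2761, 0.0351]
ee_rot: [2.062, 1.566, 2.142]
ft_force: [-0.3, -0.1, -1.8]
grip_width: 0.0166
```

```bash
python3 - <<'E'
from h import *
p=shot('wrist','w21')
plan([(.40,-.262,.037,1.658),(.349,-.264,.037,1.658)])
E
```

```text
t 19.62 pos [ 0.4909 -0.2759  0.0347] jaw yaw 1.651 xaxis [-0.003  0.004 -1.   ] q6 -0.72 w 0.0166 F [ 0.4 -0.1 -1.3]
  shift [-0.2   2.11 -8.95] turn -0.007 dist 9.2
  shift [ -0.19   2.31 -14.05] turn -0.007 dist 14.2
```

View pics/w21.png

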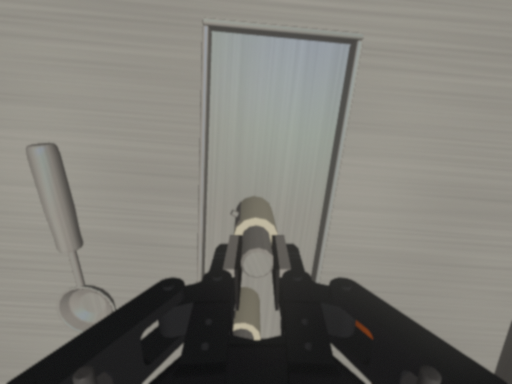

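>>> move_arm([
  [[-0.3,1,-5],0,0.8],
  [[-0.1,2.1,-9.5],0,0.8],
  [[-0.1,2.2,-11.5],0,0.8],
  [[-0.1,2.3,-13],0,0.8],
  [[-0.1,2.3,-14.1],0,0.8],
])

```text
t: 20.25
ee_pos: [0.349, -0.2646, 0.0364]
ee_rot: [1.775, 1.567, 1.855]
ft_force: [3.5, -0.3, -0.5]
grip_width: 0.0167
```

```bash
python3 - <<'E'
from h import *
p=shot('wrist');p=shot('wrist')
cv2.imwrite('pics/w22.png',cv2.resize(p['color'][190:315,195:320,::-1],None,fx=4.5,fy=4.5,interpolation=3))
plan([(.349,-.264,.037,1.658)])
E
```

```text
t 20.35 pos [ 0.3484 -0.2648  0.0365] jaw yaw 1.65 xaxis [-0.003  0.004 -1.   ] q6 -0.9 w 0.0165 F [0.5 0.9 2.1]
  shift [-0.05  0.07  0.07] turn -0.008 dist 0.1
```

View pics/w22.png

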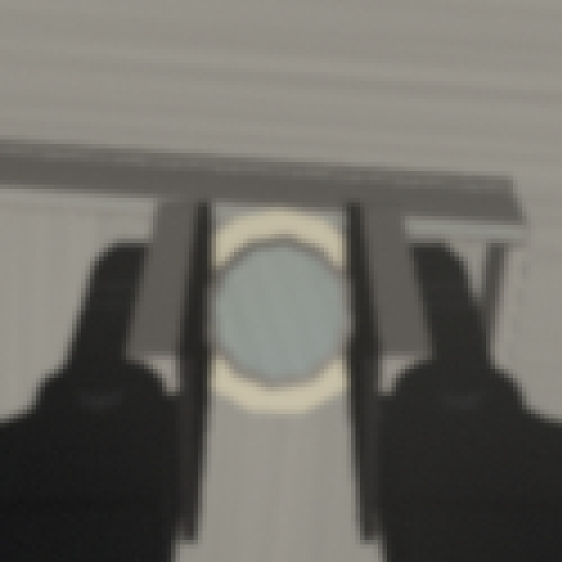

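>>> move_arm([
  [[-2,0,0.2],0,0.8],
  [[-6,0,0.3],0,0.8],
  [[-11,1,0.5],0,0.8],
  [[-16,4,1],0,0.8],
  [[-19.8,8,2.4],0,0.8],
])

```text
t: 20.98
ee_pos: [0.3664, -0.1838, 0.2366]
ee_rot: [2.476, 1.567, 2.553]
ft_force: [1.2, -0.3, -1.5]
grip_width: 0.0167
```

```bash
python3 - <<'E'
from h import *
plan([(.412,.0115,.232,1.658)])
E
```

```text
t 20.98 pos [ 0.3664 -0.1838  0.2366] jaw yaw 1.648 xaxis [-0.003  0.002 -1.   ] q6 -0.72 w 0.0167 F [ 1.2 -0.3 -1.5]
  shift [ 0.49 19.12  6.05] turn -0.01 dist 20.1
```

>>> move_arm([
  [[0,5,1.6],0,0.8],
  [[0,10,3.2],-0.01,0.8],
  [[0,15,4.8],-0.01,0.8],
  [[0.5,19,6.1],-0.01,0.8],
  [[0.5,19,6.1],-0.01,0.8],
])

```text
t: 21.6
ee_pos: [0.4121, 0.0125, 0.2313]
ee_rot: [2.754, 1.565, 2.847]
ft_force: [-0.2, -0.7, -0.5]
grip_width: 0.0166
```

```bash
python3 ins.py s23
```

```text
t 21.7 pos [0.4122 0.0103 0.2316] jaw yaw 1.659 xaxis [-0.005  0.001 -1.   ] q6 -0.24 w 0.0166 F [ 0.1  0.2 -1. ]
  shift [2.25 0.08 1.05] turn 0.001 dist 2.5
  shift [3.11 0.08 1.56] turn 0.001 dist 3.5
  shift [3.98 0.08 2.06] turn 0.001 dist 4.5
  shift [4.41 0.07 2.31] turn 0.001 dist 5.0
  shift [5.27 0.07 2.82] turn 0.001 dist 6.0
```

View pics/s23.png

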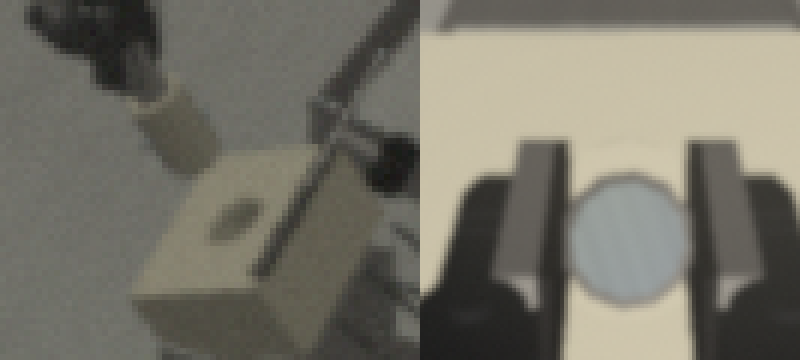

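>>> move_arm([
  [[1.2,0.1,0.5],0,0.8],
  [[2.2,0.1,0.9],0,0.8],
  [[3.1,0.1,1.4],0,0.8],
  [[3.1,0.1,1.4],0,0.8],
])

```text
t: 22.2
ee_pos: [0.4255, 0.0123, 0.1995]
ee_rot: [2.862, 1.564, 2.95]
ft_force: [-0.1, -0.4, -1.3]
grip_width: 0.0169
```

```bash
python3 ins.py s24
```

```text
t 22.3 pos [0.4258 0.0124 0.2004] jaw yaw 1.659 xaxis [-0.005  0.001 -1.   ] q6 -0.23 w 0.0167 F [-0.6  0.7 -1.2]
  shift [-0.86 -0.   -0.34] turn 0.001 dist 0.9
  shift [ 0.   -0.    0.17] turn 0.001 dist 0.2
  shift [ 0.86 -0.01  0.67] turn 0.001 dist 1.1
  shift [ 1.3  -0.01  0.93] turn 0.001 dist 1.6
  shift [ 2.16 -0.01  1.43] turn 0.001 dist 2.6
```

View pics/s24.png

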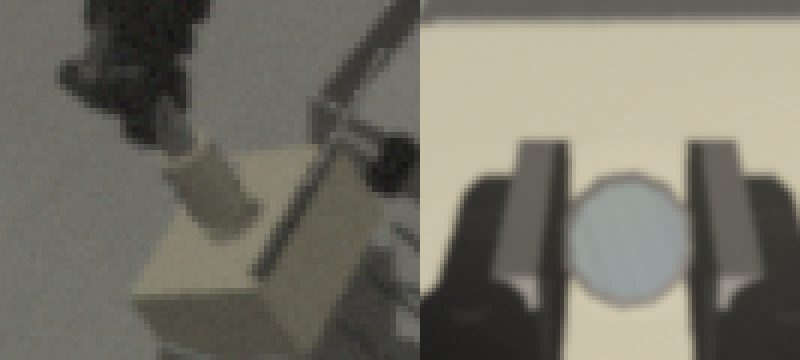

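>>> move_arm([
  [[0.4,0,0.2],0,0.8],
  [[0.8,0,0.5],0,0.8],
  [[1,0,0.6],0,0.8],
  [[1,0,0.6],0,0.8],
])

```text
t: 22.8
ee_pos: [0.4318, 0.013, 0.1902]
ee_rot: [2.857, 1.565, 2.945]
ft_force: [1.4, -0.1, -1.1]
grip_width: 0.0168
```

```bash
python3 ins.py s25
```

```text
t 22.9 pos [0.4318 0.013  0.1904] jaw yaw 1.659 xaxis [-0.005  0.001 -1.   ] q6 -0.23 w 0.0167 F [ 0.4  0.3 -0.7]
  shift [-1.86 -0.   -0.94] turn 0.001 dist 2.1
  shift [-0.99 -0.01 -0.44] turn 0.001 dist 1.1
  shift [-0.13 -0.01  0.07] turn 0.001 dist 0.1
  shift [ 0.3  -0.01  0.32] turn 0.001 dist 0.4
  shift [ 1.16 -0.01  0.82] turn 0.001 dist 1.4
```

View pics/s25.png

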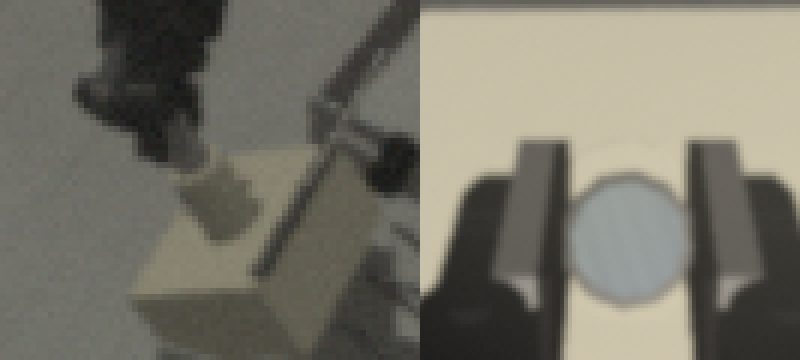

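Entered with no force; a bit further.

>>> move_arm([
  [[0.4,0,0.2],0,0.8],
  [[0.7,0,0.4],0,0.8],
  [[0.7,0,0.4],0,0.8],
])

```text
t: 23.28
ee_pos: [0.4358, 0.0133, 0.1831]
ee_rot: [2.862, 1.565, 2.95]
ft_force: [0.6, 0.4, -2.4]
grip_width: 0.0165
```

```bash
python3 ins.py s26
```

```text
t 23.38 pos [0.4358 0.0133 0.1833] jaw yaw 1.659 xaxis [-0.005  0.001 -1.   ] q6 -0.23 w 0.0172 F [ 0.5  0.5 -0.6]
  shift [-2.57 -0.   -1.35] turn 0.001 dist 2.9
  shift [-1.7  -0.   -0.84] turn 0.001 dist 1.9
  shift [-0.84 -0.   -0.34] turn 0.001 dist 0.9
  shift [-0.41 -0.01 -0.09] turn 0.001 dist 0.4
  shift [ 0.46 -0.01  0.42] turn 0.001 dist 0.6
```

View pics/s26.png

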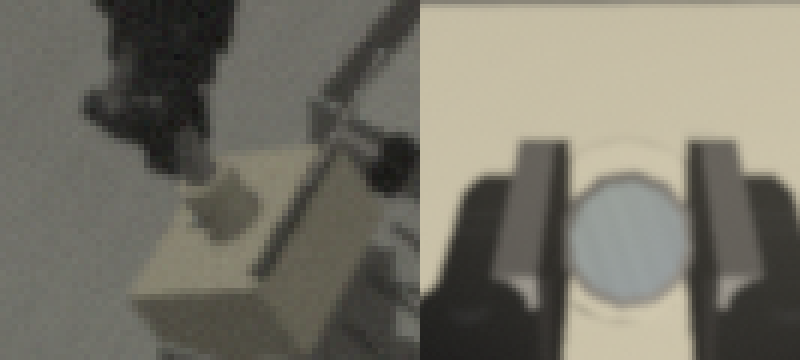

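>>> move_arm([
  [[0,0,0],0,0.4],
  [[0,0,0],0,0.3],
  [[0,0,0],0,0.3],
  [[0,0,0],0,0.3],
])

```text
t: 23.88
ee_pos: [0.4358, 0.0133, 0.1833]
ee_rot: [2.85, 1.565, 2.938]
ft_force: [0.1, -0.7, -0.2]
grip_width: 0.0298
```

```bash
python3 ins.py s27
```

```text
t 23.98 pos [0.4358 0.0133 0.1833] jaw yaw 1.659 xaxis [-0.005  0.001 -1.   ] q6 -0.23 w 0.0304 F [ 0.7  0.3 -0.6]
  shift [-2.56 -0.   -1.35] turn 0.001 dist 2.9
  shift [-1.7  -0.   -0.84] turn 0.001 dist 1.9
  shift [-0.83 -0.01 -0.34] turn 0.001 dist 0.9
  shift [-0.4  -0.01 -0.09] turn 0.001 dist 0.4
  shift [ 0.46 -0.01  0.42] turn 0.001 dist 0.6
```

View pics/s27.png

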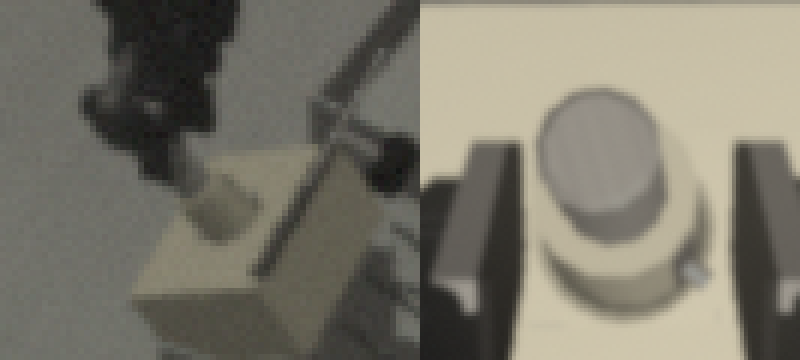

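>>> move_arm([
  [[0,-0.3,-0.6],0,0.3],
  [[0.2,-0.3,-1],0,0.3],
  [[0.2,-0.3,-1],0,0.8],
  [[0.2,-0.3,-1],0,0.8],
  [[0.2,-0.3,-1],0,0.8],
])

```text
t: 24.6
ee_pos: [0.4256, 0.0093, 0.1813]
ee_rot: [2.943, 1.564, 3.031]
ft_force: [-3.3, -0.3, 2.2]
grip_width: 0.016
```

```bash
python3 ins.py s28
```

```text
t 24.7 pos [0.4256 0.0094 0.1813] jaw yaw 1.659 xaxis [-0.006  0.001 -1.   ] q6 -0.24 w 0.016 F [-3.7 -1.4  2.5]
  shift [-2.76  0.3  -0.3 ] turn 0.001 dist 2.8
  shift [-1.9  0.3  0.2] turn 0.001 dist 1.9
  shift [-1.04  0.3   0.71] turn 0.001 dist 1.3
  shift [-0.61  0.3   0.96] turn 0.001 dist 1.2
  shift [0.26 0.3  1.46] turn 0.001 dist 1.5
```

View pics/s28.png

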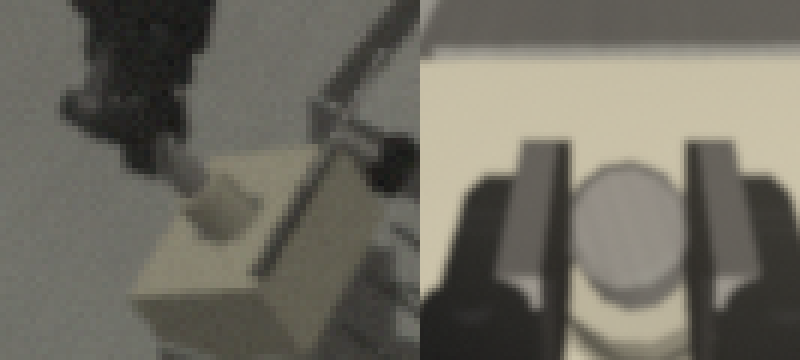

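>>> move_arm([
  [[-0.9,0,-0.5],0,0.8],
  [[-1.8,0,-1],0,0.8],
  [[-2.8,0,-1.6],0,0.8],
  [[-4,0.2,-2.2],0,0.8],
  [[-6,0.2,-2.2],0,0.8],
], grip_force=40)

```text
t: 25.32
ee_pos: [0.4029, 0.0096, 0.2422]
ee_rot: [2.912, 1.564, 3.0]
ft_force: [-0.2, 1.2, -0.9]
grip_width: 0.0152
```

```bash
python3 ins.py s29; python3 - <<'E'
from h import *
plan([(.48,.27,.24,1.658),(.48,.27,.045,1.658)])
E
```

```text
t 25.43 pos [0.4052 0.0092 0.2438] jaw yaw 1.659 xaxis [-0.002  0.    -1.   ] q6 -0.25 w 0.0152 F [ 0.1 -0.  -1.9]
  shift [3.48 0.13 1.76] turn 0.001 dist 3.9
  shift [4.34 0.13 2.26] turn 0.001 dist 4.9
  shift [5.21 0.13 2.76] turn 0.001 dist 5.9
  shift [5.64 0.13 3.01] turn 0.001 dist 6.4
  shift [6.5  0.13 3.51] turn 0.001 dist 7.4
t 25.43 pos [0.4052 0.0092 0.2438] jaw yaw 1.659 xaxis [-0.002  0.    -1.   ] q6 -0.25 w 0.0152 F [ 0.1 -0.  -1.9]
  shift [ 0.37 25.32  9.75] turn 0.001 dist 27.1
  shift [19.87 25.31  9.79] turn 0.001 dist 33.6
```

View pics/s29.png

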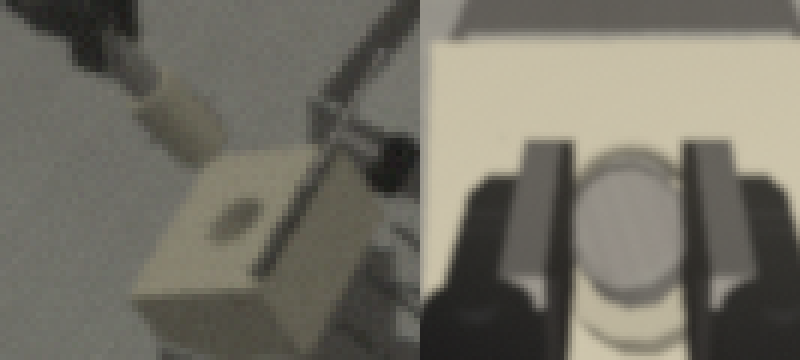

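Pulled out. To the reject pan, keeping clear of the cover (sideways first).

>>> move_arm([
  [[0,6,-1],0,0.8],
  [[0,12,1],0,0.8],
  [[0,18,5],0,0.8],
  [[2,23,9],0,0.8],
  [[6,25.3,9.8],0,0.8],
])

```text
t: 26.05
ee_pos: [0.4836, 0.2732, 0.1843]
ee_rot: [0.52, 1.566, 0.61]
ft_force: [0.6, 0.2, -1.3]
grip_width: 0.0152
```

```bash
python3 - <<'E'
from h import *
p=shot('wrist','w30')
plan([(.48,.27,.045,1.658)])
E
```

```text
t 26.1 pos [0.4802 0.2749 0.1765] jaw yaw 1.663 xaxis [-0.007  0.002 -1.   ] q6 0.29 w 0.0154 F [ 0.4  3.7 -4.7]
  shift [13.15 -0.52  0.02] turn 0.005 dist 13.2
```

View pics/w30.png

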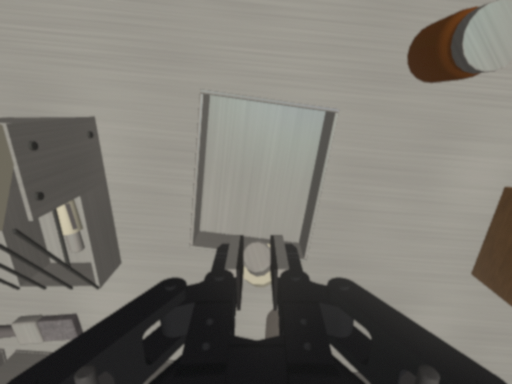

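>>> move_arm([
  [[4,-0.5,0],0,0.8],
  [[8,-0.5,0],0,0.8],
  [[11.5,-0.5,0],0,0.8],
  [[13,-0.5,0],0,0.8],
  [[13,-0.5,0],0,0.8],
])

```text
t: 26.72
ee_pos: [0.479, 0.2698, 0.0458]
ee_rot: [2.932, 1.562, 3.024]
ft_force: [-0.5, 0.8, -0.3]
grip_width: 0.0152
```

>>> move_arm([
  [[0,0,0],0,0.3],
  [[0,0,0],0,0],
  [[-2,0,0],0,0],
  [[-7,0,0],0,0],
  [[-13,0,0],0,-0.2],
])

```text
t: 27.35
ee_pos: [0.4797, 0.2695, 0.1775]
ee_rot: [2.95, 1.562, 3.041]
ft_force: [0.9, 1.0, 0.1]
grip_width: 0.051
```

```bash
python3 - <<'E'
from h import *
q=shot('scene')
cv2.imwrite('pics/s31.png',cv2.resize(q['color'][80:300,150:370,::-1],None,fx=2.7,fy=2.7,interpolation=3))
plan([])
E
```

```text
t 27.4 pos [0.4843 0.2714 0.1866] jaw yaw 1.663 xaxis [ 0.003  0.006 -1.   ] q6 0.28 w 0.051 F [2.6 0.8 6.1]
```

View pics/s31.png

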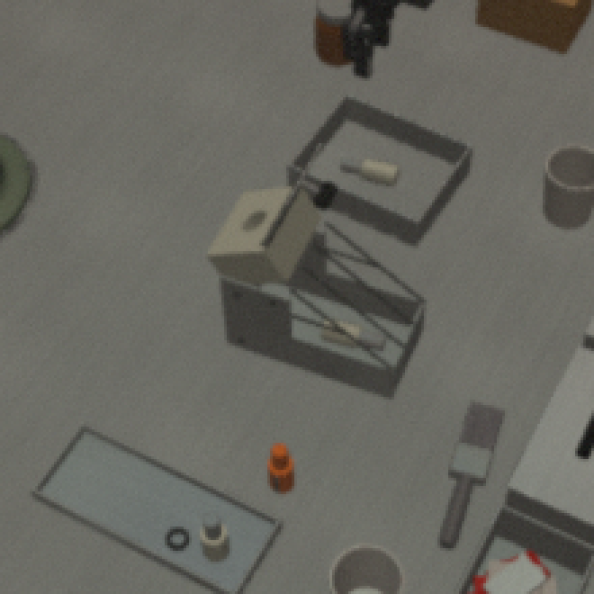

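>>> move_arm([
  [[-4,-3,-6],0,-0.2],
  [[-5,-9,-9],0,-0.2],
  [[-5,-15,-9],0,-0.2],
  [[-5,-21,-9],0,-0.2],
  [[-5,-27,-9],0,-0.2],
], grip_force=25)

```text
t: 28.02
ee_pos: [0.419, 0.001, 0.2363]
ee_rot: [0.511, 1.562, 0.604]
ft_force: [1.8, -0.5, -0.8]
grip_width: 0.0515
```

```bash
python3 - <<'E'
from h import *
plan([(.56,-.23,.18,1.658)])
E
```

```text
t 28.02 pos [0.419  0.001  0.2363] jaw yaw 1.663 xaxis [ 0.007  0.005 -1.   ] q6 -0.27 w 0.0515 F [ 1.8 -0.5 -0.8]
  shift [  5.62 -24.32  11.86] turn 0.005 dist 27.6
```

>>> move_arm([
  [[0,-6,0],0,-0.2],
  [[0,-12,2],0,-0.2],
  [[2,-17,6.5],0,-0.2],
  [[4,-22,10],0,-0.2],
  [[5.5,-24.5,11.8],0,-0.2],
])

```text
t: 28.65
ee_pos: [0.5615, -0.2344, 0.1812]
ee_rot: [0.274, 1.561, 0.365]
ft_force: [0.4, 0.5, -0.1]
grip_width: 0.0514
```

```bash
python3 - <<'E'
from h import *
p=shot('wrist')
p=shot('wrist')
cv2.imwrite('pics/w32c.png',cv2.resize(p['color'][100:270,120:320,::-1],None,fx=3.5,fy=3.5,interpolation=3))
np.save('P32.npy',p['P'])
plan([(.577,-.280,.0285,1.658)])
E
```

```text
t 28.75 pos [ 0.5608 -0.2348  0.1787] jaw yaw 1.661 xaxis [ 0.007  0.005 -1.   ] q6 -0.61 w 0.0514 F [-0.1  0.3  0.1]
  shift [15.01 -4.72  1.1 ] turn 0.003 dist 15.8
```

View pics/w32c.png

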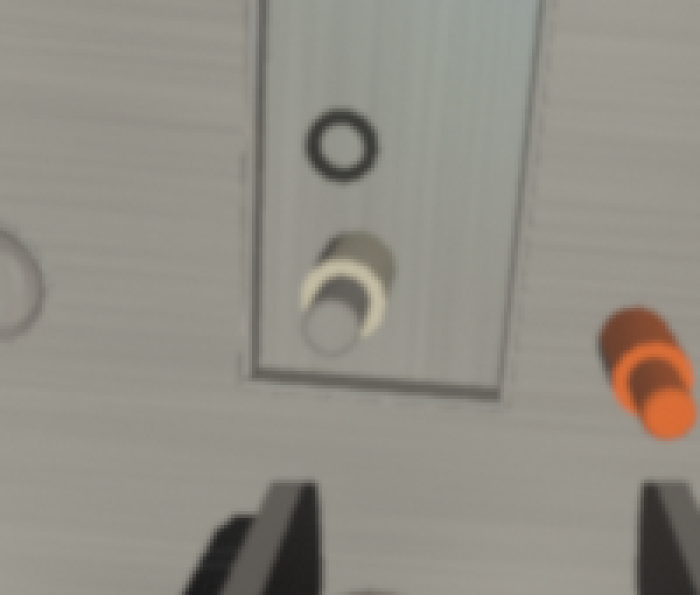

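```bash
python3 - <<'E'
from meas import *
p={'P':np.load('P32.npy'),'intrinsics':K}
f=lambda c,r:(120+c/3.5,100+r/3.5)
X=atz(p,f(331,326),.079);print('p1',X,'shoulder',atz(p,f(343,300),.049),'ring',atz(p,f(342,145),.006),'orange',atz(p,f(668,413),.079))
plan([(.5765,-.281,.0285,1.658)])
E
```

```text
p1 [ 0.5769 -0.2801  0.079 ] shoulder [ 0.5779 -0.2803  0.049 ] ring [ 0.5341 -0.2881  0.006 ] orange [ 0.596  -0.1758  0.079 ]
t 28.75 pos [ 0.5608 -0.2348  0.1787] jaw yaw 1.661 xaxis [ 0.007  0.005 -1.   ] q6 -0.61 w 0.0514 F [-0.1  0.3  0.1]
  shift [15.01 -4.81  1.04] turn 0.003 dist 15.8
```

>>> move_arm([
  [[3,-4.7,1.2],0,-0.2],
  [[7,-4.7,1.2],0,-0.2],
  [[11.5,-4.7,1.2],0,-0.2],
  [[15,-4.7,1.2],0,-0.2],
  [[15,-4.7,1.2],0,-0.2],
])

```text
t: 29.38
ee_pos: [0.5758, -0.278, 0.027]
ee_rot: [1.18, 1.563, 1.271]
ft_force: [-0.4, 0.1, 1.0]
grip_width: 0.0512
```

>>> move_arm([
  [[0,0,0],0,0.3],
  [[0,0,0],0,0.8],
  [[0,0,0],0,0.8],
  [[-1.5,0,0],0,0.8],
  [[-2.5,0,0],0,0.8],
], grip_force=25)

```text
t: 30.0
ee_pos: [0.576, -0.2783, 0.0533]
ee_rot: [1.086, 1.563, 1.176]
ft_force: [0.2, 0.5, -1.0]
grip_width: 0.017
```

```bash
python3 - <<'E'
from h import *
p=shot('wrist','w33')
plan([(.41,-.262,.045,1.658),(.40,-.262,.037,1.658)])
E
```

```text
t 30.05 pos [ 0.5768 -0.2788  0.0546] jaw yaw 1.661 xaxis [ 0.005  0.006 -1.   ] q6 -0.66 w 0.0167 F [-0.3 -0.2  0.7]
  shift [  0.89   3.17 -16.46] turn 0.003 dist 16.8
  shift [  1.68   3.25 -17.46] turn 0.003 dist 17.8
```

View pics/w33.png

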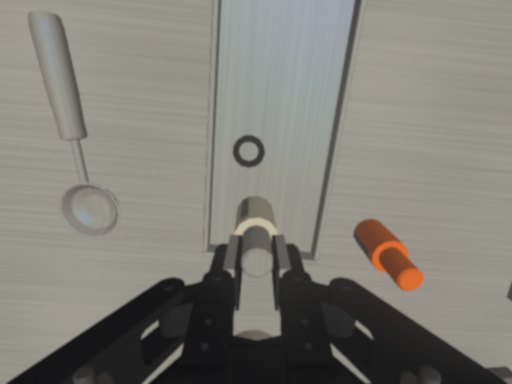

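>>> move_arm([
  [[-0.3,1.5,-5],0,0.8],
  [[-0.3,3.2,-11],0,0.8],
  [[0.8,3.2,-16.2],0,0.8],
  [[1.7,3.3,-18],0,0.8],
  [[1.7,3.3,-18],0,0.8],
])

```text
t: 30.68
ee_pos: [0.3932, -0.2615, 0.0367]
ee_rot: [1.023, 1.562, 1.112]
ft_force: [-0.3, -0.5, -0.8]
grip_width: 0.017
```

```bash
python3 - <<'E'
from h import *
plan([(.349,-.264,.0368,1.658)])
E
```

```text
t 30.68 pos [ 0.3932 -0.2615  0.0367] jaw yaw 1.659 xaxis [ 0.004  0.007 -1.   ] q6 -0.84 w 0.017 F [-0.3 -0.5 -0.8]
  shift [-0.03  0.14 -4.42] turn 0.001 dist 4.4
```

>>> move_arm([
  [[0,0,-1.2],0,0.8],
  [[0,0,-2.2],0,0.8],
  [[0,0,-3.3],0,0.8],
  [[0,0,-4.4],0,0.8],
  [[0,0,-4.4],0,0.8],
])

```text
t: 31.3
ee_pos: [0.3487, -0.2656, 0.0367]
ee_rot: [1.034, 1.563, 1.122]
ft_force: [0.9, -0.4, 2.2]
grip_width: 0.017
```

```bash
python3 - <<'E'
from h import *
p=shot('wrist')
cv2.imwrite('pics/w34.png',cv2.resize(p['color'][190:315,195:320,::-1],None,fx=4.5,fy=4.5,interpolation=3))
plan([(.349,-.264,.037,1.658)])
E
```

```text
t 31.35 pos [ 0.349  -0.2656  0.0367] jaw yaw 1.659 xaxis [ 0.004  0.007 -1.   ] q6 -0.91 w 0.0168 F [ 0.8 -0.5  1.7]
  shift [-0.03  0.16  0.02] turn 0.001 dist 0.2
```

View pics/w34.png

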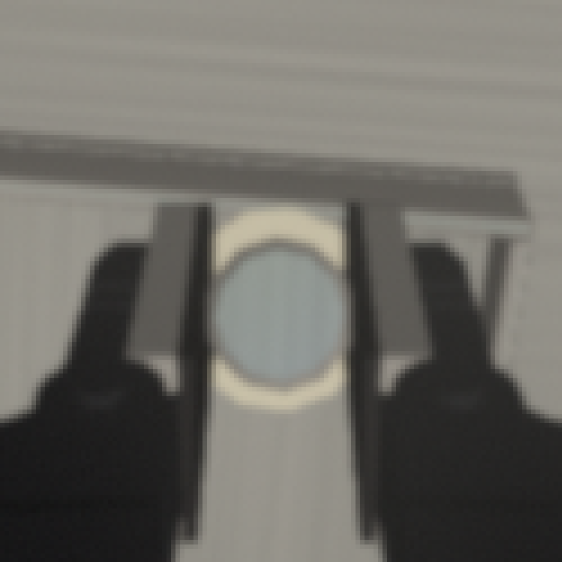

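>>> move_arm([
  [[-2,0,0.2],0,0.8],
  [[-6,0,0.3],0,0.8],
  [[-11,1,0.5],0,0.8],
  [[-16,4,1],0,0.8],
  [[-19.8,8,2.4],0,0.8],
])

```text
t: 31.98
ee_pos: [0.3643, -0.1846, 0.2368]
ee_rot: [1.17, 1.563, 1.255]
ft_force: [1.5, 0.0, -0.8]
grip_width: 0.0168
```

```bash
python3 - <<'E'
from h import *
plan([(.411,.0115,.232,1.658)])
E
```

```text
t 31.98 pos [ 0.3643 -0.1846  0.2368] jaw yaw 1.657 xaxis [ 0.002  0.007 -1.   ] q6 -0.74 w 0.0168 F [ 1.5  0.  -0.8]
  shift [ 0.63 19.13  6.33] turn -0.001 dist 20.2
```

>>> move_arm([
  [[0,5,1.6],0,0.8],
  [[0,10,3.2],0,0.8],
  [[0,15,4.8],0,0.8],
  [[0.5,19.1,6.3],0,0.8],
  [[0.5,19.1,6.3],0,0.8],
])

```text
t: 32.6
ee_pos: [0.4094, 0.0135, 0.2323]
ee_rot: [1.647, 1.564, 1.739]
ft_force: [-0.1, -0.6, -2.1]
grip_width: 0.0165
```

```bash
python3 ins.py s35
```

```text
t 32.7 pos [0.4096 0.0113 0.2327] jaw yaw 1.658 xaxis [-0.     0.006 -1.   ] q6 -0.25 w 0.0168 F [ 0.3 -0.3 -0.6]
  shift [ 2.37 -0.04  1.29] turn 0.0 dist 2.7
  shift [ 3.23 -0.05  1.79] turn 0.0 dist 3.7
  shift [ 4.1  -0.06  2.29] turn 0.0 dist 4.7
  shift [ 4.53 -0.06  2.54] turn 0.0 dist 5.2
  shift [ 5.4  -0.06  3.04] turn 0.0 dist 6.2
```

View pics/s35.png

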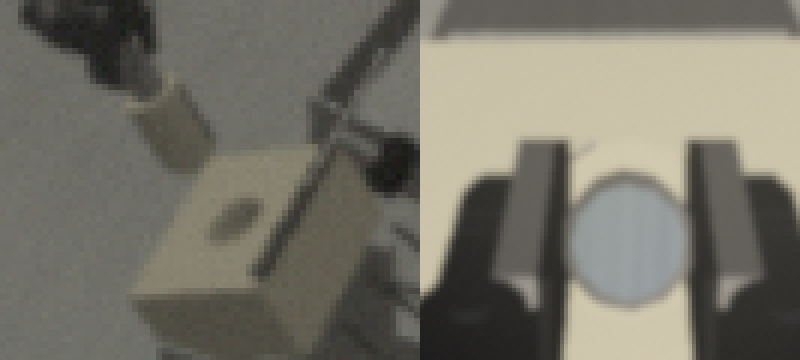

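>>> move_arm([
  [[1.2,0,0.6],0,0.8],
  [[2.3,-0.1,1.2],0,0.8],
  [[3.2,-0.1,1.7],0,0.8],
  [[3.2,-0.1,1.7],0,0.8],
])

```text
t: 33.2
ee_pos: [0.4262, 0.0116, 0.1996]
ee_rot: [1.834, 1.564, 1.92]
ft_force: [-0.8, -0.3, -1.4]
grip_width: 0.0165
```

```bash
python3 ins.py s36
```

```text
t 33.3 pos [0.4265 0.0118 0.2005] jaw yaw 1.658 xaxis [-0.001  0.006 -1.   ] q6 -0.24 w 0.0169 F [-0.2  0.3 -0.7]
  shift [-0.85  0.07 -0.4 ] turn -0.0 dist 0.9
  shift [0.02 0.07 0.1 ] turn -0.0 dist 0.1
  shift [0.88 0.06 0.6 ] turn -0.0 dist 1.1
  shift [1.32 0.06 0.85] turn -0.0 dist 1.6
  shift [2.18 0.05 1.35] turn -0.0 dist 2.6
```

View pics/s36.png

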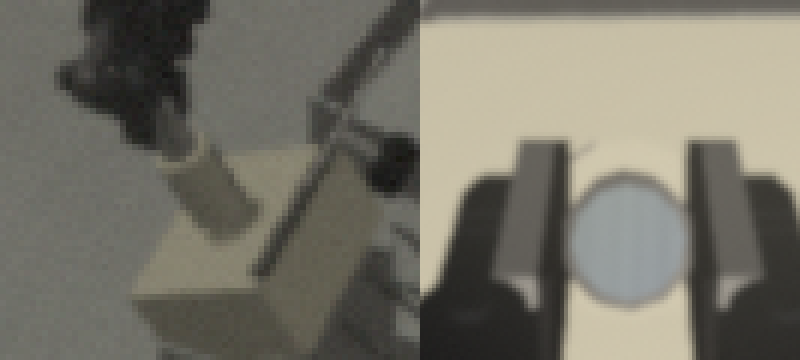

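>>> move_arm([
  [[0.4,0.1,0.2],0,0.8],
  [[0.8,0.1,0.5],0,0.8],
  [[1,0.1,0.6],0,0.8],
  [[1,0.1,0.6],0,0.8],
])

```text
t: 33.8
ee_pos: [0.4325, 0.0134, 0.1904]
ee_rot: [1.643, 1.564, 1.73]
ft_force: [0.9, -0.2, -1.4]
grip_width: 0.0164
```

```bash
python3 ins.py s37
```

```text
t 33.9 pos [0.4325 0.0134 0.1906] jaw yaw 1.658 xaxis [-0.001  0.006 -1.   ] q6 -0.23 w 0.0167 F [-0.2 -0.  -1.4]
  shift [-1.84 -0.03 -1.01] turn -0.0 dist 2.1
  shift [-0.98 -0.03 -0.51] turn -0.0 dist 1.1
  shift [-0.11 -0.04 -0.01] turn -0.0 dist 0.1
  shift [ 0.32 -0.04  0.24] turn -0.0 dist 0.4
  shift [ 1.19 -0.05  0.74] turn -0.0 dist 1.4
```

View pics/s37.png

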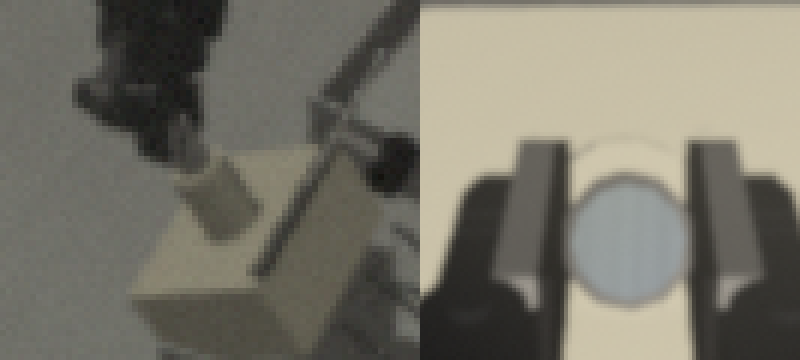

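Entered; on by 12 mm.

>>> move_arm([
  [[0.4,0,0.2],0,0.8],
  [[0.8,0,0.4],0,0.8],
  [[1.1,0,0.6],0,0.8],
  [[1.1,0,0.6],0,0.8],
])

```text
t: 34.4
ee_pos: [0.4385, 0.014, 0.1792]
ee_rot: [1.672, 1.564, 1.758]
ft_force: [-0.5, -1.5, -0.5]
grip_width: 0.0168
```

```bash
python3 ins.py s38
```

```text
t 34.5 pos [0.4385 0.0139 0.1795] jaw yaw 1.658 xaxis [-0.001  0.006 -1.   ] q6 -0.23 w 0.0165 F [ 0.6 -0.4 -1.3]
  shift [-2.95 -0.03 -1.61] turn -0.0 dist 3.4
  shift [-2.09 -0.03 -1.11] turn -0.0 dist 2.4
  shift [-1.22 -0.04 -0.61] turn -0.0 dist 1.4
  shift [-0.79 -0.04 -0.36] turn -0.0 dist 0.9
  shift [ 0.08 -0.05  0.14] turn -0.0 dist 0.2
```

View pics/s38.png

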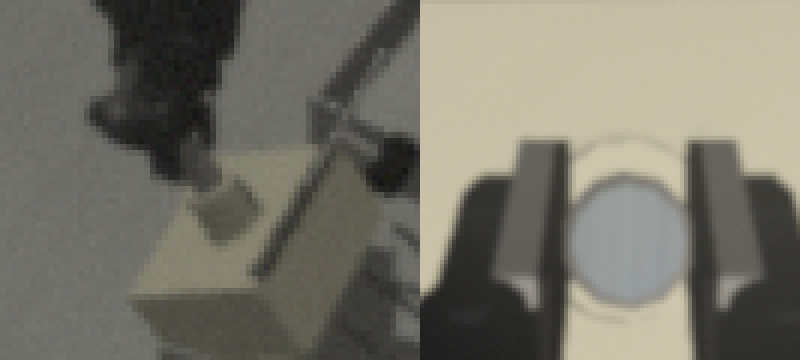

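>>> move_arm([
  [[0,0,0],0,0.4],
  [[0,0,0],0,0.3],
  [[0,0,0],0,0.3],
  [[0,0,0],0,0.3],
])

```text
t: 35.0
ee_pos: [0.4384, 0.014, 0.1795]
ee_rot: [1.629, 1.564, 1.716]
ft_force: [-0.5, -0.5, 0.3]
grip_width: 0.0301
```

```bash
python3 ins.py s39
```

```text
t 35.1 pos [0.4384 0.014  0.1795] jaw yaw 1.658 xaxis [-0.001  0.006 -1.   ] q6 -0.23 w 0.0298 F [ 0.5  0.5 -0.3]
  shift [-2.95 -0.03 -1.61] turn -0.0 dist 3.4
  shift [-2.08 -0.03 -1.11] turn -0.0 dist 2.4
  shift [-1.22 -0.04 -0.61] turn -0.0 dist 1.4
  shift [-0.78 -0.04 -0.36] turn -0.0 dist 0.9
  shift [ 0.08 -0.05  0.14] turn -0.0 dist 0.2
```

View pics/s39.png

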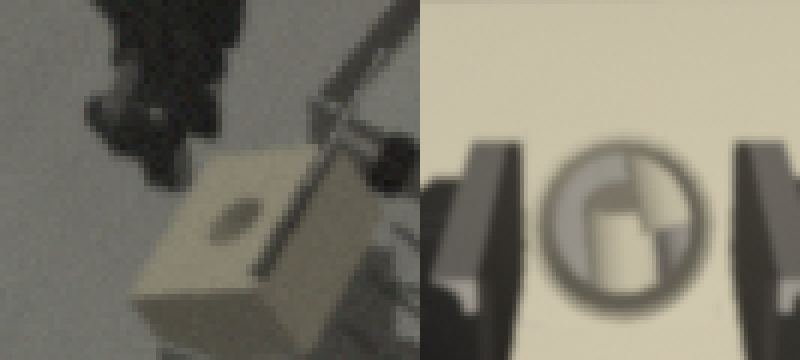

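>>> move_arm([
  [[-4,0,-1.5],0,0],
  [[-8,0,-5],0,0],
  [[-10,0,-8],0,0],
  [[-10,0,-8],0,0],
  [[-10,0,-8],0,0],
])

```text
t: 35.72
ee_pos: [0.3593, 0.0063, 0.2793]
ee_rot: [1.527, 1.564, 1.614]
ft_force: [0.8, -0.8, -0.3]
grip_width: 0.0426
```

```bash
python3 - <<'E'
from h import *
q=shot('scene')
cv2.imwrite('pics/s40.png',cv2.resize(q['color'][80:340,90:390,::-1],None,fx=2.3,fy=2.3,interpolation=3))
cv2.imwrite('pics/s40g.png',cv2.resize(q['color'][130:235,215:325,::-1],None,fx=5.5,fy=5.5,interpolation=3))
plan([])
E
```

```text
t 35.77 pos [0.3592 0.0064 0.2789] jaw yaw 1.658 xaxis [-0.001  0.007 -1.   ] q6 -0.28 w 0.0425 F [-0.1 -0.1 -0.8]
```

View pics/s40.png

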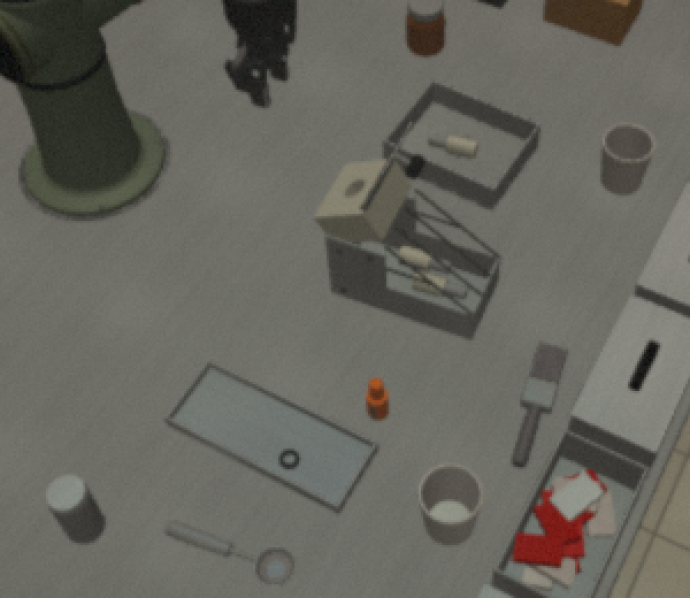

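View pics/s40g.png

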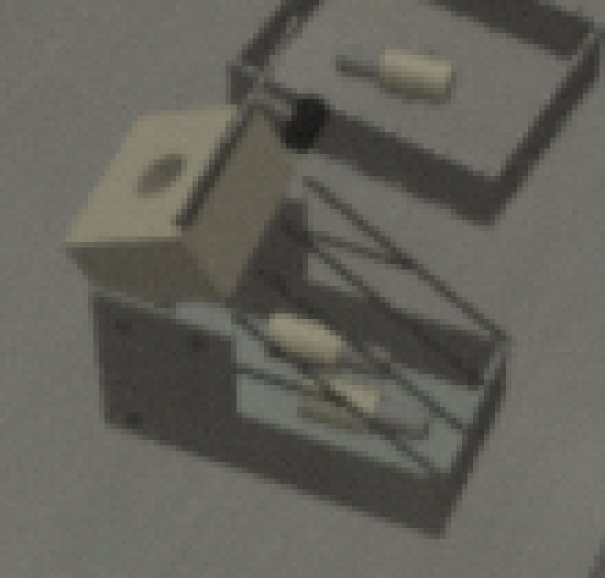

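```bash
python3 -c "
from h import *
print(manip.close_job()); print(get_state()['t'])"
```

```text
the job is handed in; nothing more can be done
None
the job is handed in; nothing more can be done
```

I opened the cover onto its stop, tried all three pistons foot first in the bore, and handed the job in at about 36 s. No verdict was reported.

- **Passed:** the piston nearest the robot and the one farthest away both slid through and dropped into the catch pan.
- **Rejected:** the middle piston stuck with its lock bar showing at the rim. I pulled it out and laid it in the reject pan.
- **Forces:** the wrist force stayed within a few newtons while inserting. I have no direct reading of the contact force on the gauge.

The last scene picture shows:
- the cover leaning back on its stop
- two pistons lying in the catch pan and one in the reject pan
- the tray empty except for the ring
- the ring, orange look-alike, jar, cups, shaker, spoon and brush where they were
- the arm clear of everything

**Not measured:** I judged the cover angle and the pistons being at rest only from the pictures.

**Finger tips:** the finger tips turned out to be about 28 mm behind the reported TCP, so the first pinch closed above the cover knob without touching it. I corrected for this offset in every later grasp.

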